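Load the tilting tube stand and wedge it up

ROBOT

A 6-joint arm with a two-finger parallel gripper is mounted at the origin on the work surface. World frame = base frame: x ahead of the robot, y to its left, z up, the work surface at z = 0. Lengths are in m, angles in rad, forces in N, time in s.
With the tool pointing down it reaches from about 0.375 to 0.9 m from the base axis. Payload 3.1 kg.
Tool frame: the origin (TCP) lies midway between the tips of the shut fingers; the grasp point (between the pads) lies manip.grip_depth behind it (manip.grip_depth is the distance from the TCP to the grasp point, in m); z points along the fingers, y is the direction in which the jaws open and shut (so a half turn about z gives the same grasp; the last joint's range is limited). The gripper opens to 85 mm and grips with 20 to 120 N. Pads are 22 mm wide; open, the fingers measure 114 mm over their backs; the gripper's body (76 mm by 85 mm) begins 54 mm behind the grasp point. The pads swing forward as they close: fully open they stand 13 mm farther back than shut.
Start: joints at [-1.45, 0.527, 1.433, -0, 1.181, -0.178], TCP at [0.184, -0.597, 0.231] pointing down, gripper open.
Joint ranges: [-3.08, 3.08], [-0.75, 2.2], [0.22, 2.44], [-1.43, 4.57], [0, 2.65], [-2.85, 2.85]. Speed limits (rad/s): [2.79, 2.79, 3.14, 3.14, 3.14, 3.14].

INTERFACE

Orientations are given as a unit quaternion [x, y, z, w].
In Python, from station import manip, vision gives the robot as it stands.
- The arm moves only by the shell command python3 -m crank 'ROWS' [FORCE]. ROWS is JSON, a list of rows, each an object with "grip": the closure, from 0 (fully open) to 1 (shut); "offset": the shift along the tool's x, y, z in mm, a list of three; "angular": the turn, a rotation vector about the tool's x, y, z in degrees, a list of three. A call has 1 to 10 rows; each row is the pose to reach, as a shift and turn from the pose commanded when the call began, along the tool's axes at that moment; what a row does not reach only later rows make up. A row lasts 1/10 s, in which the tool goes at most 50 mm and 8.59 degrees, less where a joint would pass 70% of its speed; a pose out of reach is approached as far as the arm can. A call with a gripper value outside its range is refused whole. The fingers move at their own pace and stop on an object; FORCE is the grip in N (left out, the last holds). Time passes only in rows, so rows that repeat a pose let the fingers close. It gives the time, the measured TCP pose, the force and the opening at its end, in the units of the state.
- manip.sense(): the state, without advancing time (a new reading comes with each control period).
- vision.snapshot(name): name is "scene" or "side" or "wrist"; returns a dict with "pixels" (384x512x3 uint8, red, green, blue), "intrinsics" (3x3 intrinsics, pixels), "R" (3x3) and "t" (3): a world point X has camera coordinates R X + t. Camera axes: x right, y down, z forward; pixel columns grow to the right and rows downward; lengths in m; the calibration is good to about 2 mm. A picture is of the moment at which its call begins. There is no depth.
- manip.sign_off(): hands the job in, once; it reports no verdict.
The state is a dict: "t": time; "q": joint angles; "qd": joint speeds; "tau": joint torques, N m; "tcp_pos": TCP position; "tool_rot": TCP orientation; "force": force on the tool from outside, world axes, zero at the start; "ft_torque": the same for the moment, N m; "finger_gap": opening from 0.0 (shut) to 1.0 (fully open).
Only numpy, scipy, OpenCV 4.12 (cv2) and the standard library are available. Lean on these libraries where they do the work, as an engineer would, in place of code of your own. Each camera call takes 0.05 s, during which the arm holds its last target.

TASK

Move the two long tubes, kept upright, from the white tube rack into the two wells of the tilting stand, closed end down and right to the bottom, and leave the short tube in the rack. Then slide the metal wedge along the bench, thin end first, between the stand's two rails and under the middle of the carrier's free front edge until that edge has just lifted off the rails, by about 5 mm. Finish like that with the wedge still gripped and holding the carrier up, so that a colleague can lock the hinge; do not touch the carrier then, and leave everything else on the bench where it is.

Things in the scene. Friction and masses are not known exactly. Their poses are not given: they have to be found in the camera images.
- stand: Tilting tube stand fixed to the bench: two aluminium rails (25 wide, 16 mm high, centred at y = +-52.5 mm, from x = -55 mm), 80 mm lane between them open in front, crossbar at x = +48 mm; on them a hinged white carrier (see front_edge). Origin: on the bench under the carrier's centre; x points from its free front edge (x = -65 mm) to the hinge (x = +60 mm, 21 mm up), y along the hinge
- carrier (a joint): hinge angle of the carrier in rad: 0 = its front part rests on the rails, positive = front edge raised. The free front edge is 125 mm from the hinge axis, so 0.04 rad lifts it 5 mm. Carrier about 0.45 kg, no spring; it falls back if unsupported
- well_a (a point): centre of the floor of one well, on the carrier at stand x = +25 mm, y = -32 mm, 26 mm above the bench with the carrier down. Well: round, 24 mm wide, 40 mm deep, vertical with the carrier down, chamfered mouth
- well_b (a point): the same for the other well, at stand y = +32 mm
- front_edge (a point): middle of the lower corner of the carrier's free front edge (stand x = -65 mm), 16 mm above the bench when down. Carrier: white plate 130 x 130 x 10 mm, its underside 16 mm above the bench; on it a grey block with the two wells, stand x = 0 to 50 mm, y = +-60 mm, top 66 mm above the bench
- wedge: loose aluminium wedge, 0.18 kg, 36 mm wide, 140 mm long, flat on the bench. x points to its thin end. Origin: on its underside below the middle of its grip. Heel block x = -20 to +20 mm, 33.5 mm high; on it an upright grey grip 26 mm long (x), 22 mm wide (y), from 33.5 to 81.5 mm high, to be pinched across y; ramp (slope 0.3) from 33.8 mm high at x = +20 mm down to the toe
- wedge_toe (a point): middle of the wedge's thin end, on its underside (wedge x = +120 mm), 3.8 mm thick there. The ramp first meets the carrier's edge with about 41 mm of the wedge beneath it; each further 10 mm lifts the edge 3 mm
- rack: white tube rack, fixed to the bench: block 160 (x) x 50 (y) x 46 mm high with three holes in a row at x = -50, 0 and +50 mm, 20 mm wide, 40 mm deep (floor 6 mm above the bench). Origin: centre of its underside; its x axis is the row
- tube_long_1: long tube, 100 mm long, 16 mm diameter, with a grey cap 18 mm in diameter and 18 mm high that ends it at the top; 25 g; stands in any one of the rack's holes. Origin: centre of its bottom end; z to the cap
- tube_long_2: the other long tube, identical; either tube may go in either well
- tube_short: short tube, same shape but 70 mm long; stays in the rack
- sanitiser: pump bottle, 64 mm diameter, 177 mm high, stays. Origin: centre of underside
- beaker: glass beaker, 66 mm diameter, 85 mm high, stays. Origin: centre of underside
- dish: covered flat dish, 92 mm diameter, 18 mm high, stays. Origin: centre of underside
- marker: marker pen lying on the bench, 135 mm long, 13 mm thick, stays. Origin: on its underside, 45 mm from its white end
- timer: flat timer, 60 x 60 x 22 mm, stays. Origin: centre of underside
- jar: amber jar, 52 mm diameter, 75 mm high, stays. Origin: centre of underside
There are look-alikes about, which are no part of the job. Leave any purple look-alike of the tube_long_1 alone.

How it is judged:
By the outcome, as a careful person would: the job done as asked, in the order asked, and still so for the second after the job is handed in, while the arm keeps its last pose, push and grip.
It also fails if it takes over 59 s, if anything falls off the work surface, if the arm or the gripper's body presses on something with over 40 N, if the wrist force passes 120 N, or if a joint passes its speed limit or range.

## Working session

There is one attempt and no reset: what is moved stays moved. The work goes in short steps, Python scripts to look and compute and a shell command to move; the robot and the scene stay as the last step left them, time stands still between calls to the robot, and variables do not carry over. Pictures are saved under pics/ and viewed, and the job is handed in when it is done.

```bash
ls; mkdir -p pics; python3 - <<'E'
from station import manip, vision
import cv2
print(manip.sense()); print(manip.grip_depth)
for n in("scene","side","wrist"):
    s=vision.snapshot(n); cv2.imwrite(f"pics/{n}0.png",s["pixels"][:,:,::-1]); print(n,s["intrinsics"].tolist(),s["R"].tolist(),s["t"].tolist())
E
```

```text
pics
{'t': 0.0, 'q': array([-1.45050609e+00,  5.28486617e-01,  1.43395504e+00,  4.49890694e-06,
        1.18139645e+00, -1.78484017e-01]), 'qd': array([ 1.11334067e-04, -1.06935475e-03, -5.42195484e-04,  1.60579690e-03,
       -9.16972698e-04, -2.99076301e-05]), 'tau': array([-1.27840678e-03, -4.42358816e+01, -1.78024703e+01, -3.83382358e-04,
        8.50308716e-03, -1.89405893e-05]), 'tcp_pos': array([ 0.18391625, -0.59654828,  0.23030429]), 'tool_rot': array([ 9.88861983e-01,  1.48831175e-01,  3.47424315e-05, -1.12219011e-03]), 'force': array([-0.02985533, -0.14143533,  0.60251136]), 'ft_torque': array([ 0.02807699,  0.00370762, -0.02345045]), 'finger_gap': 1.0005368472664309}
0.0187
scene [[472.91126741931777, 0.0, 245.60468903638113], [0.0, 472.91126741931777, 190.47380478145732], [0.0, 0.0, 1.0]] [[-0.6107031837267531, 0.7917411717069894, 0.01369446640258749], [0.5466895307010277, 0.4340696714066029, -0.7160405556858175], [-0.5728631410798727, -0.42980162562397045, -0.6979243398844136]] [0.38796002319927286, -0.2181729203022593, 1.5806021513768898]
side [[409.7802820063075, 0.0, 258.9697218745903], [0.0, 409.7802820063075, 188.92608677096345], [0.0, 0.0, 1.0]] [[0.8181810735934401, -0.57491695429604, 0.007087064021963195], [-0.3536404229527984, -0.512918386240999, -0.7822104450272287], [0.4533411321149362, 0.6374835093701597, -0.6229739908004616]] [-0.4958868663910452, 0.18032633278045618, 1.1106476308215365]
wrist [[283.9450333872904, 0.0, 256.6493630898299], [0.0, 283.9450333872904, 187.45840867826362], [0.0, 0.0, 1.0]] [[0.2938385691137838, -0.9558501812300924, -0.003053906279602812], [-0.9136294783903858, -0.2817957250158213, 0.29303983616382256], [-0.2809627582390174, -0.08331626735042859, -0.9560953551176345]] [-0.623490380727581, -0.037473214840412924, 0.38077453220384994]
```

View pics/scene0.png

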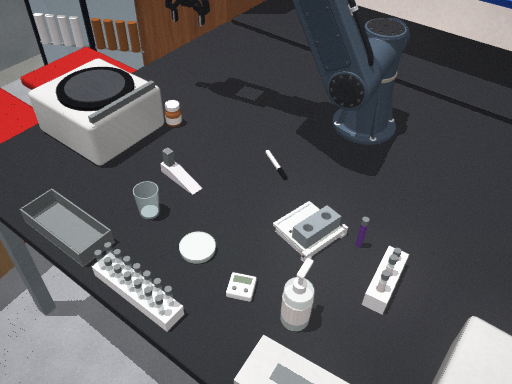

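View pics/side0.png

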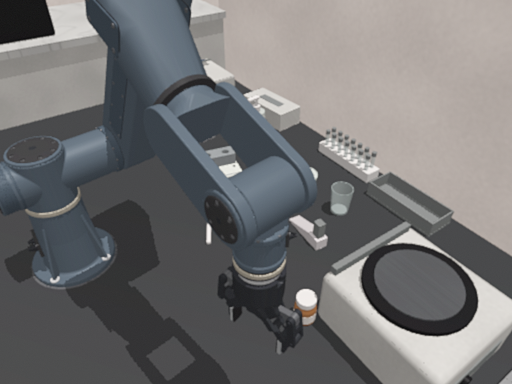

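View pics/wrist0.png

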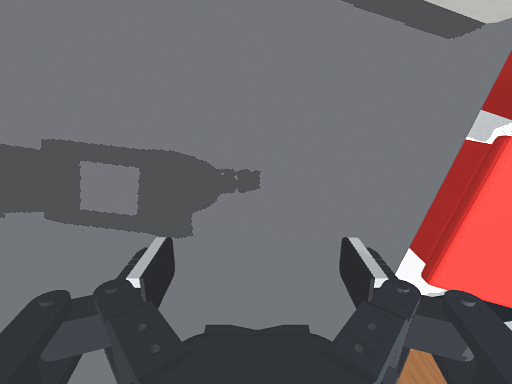

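Scene view: the rack with three tubes is at about (387,278), the stand at (312,228), and the wedge at (180,172) with its grip at (168,157). The purple look-alike tube is at (362,232) and a many-tube rack at (137,288). I'll zoom in next.

```bash
python3 - <<'E'
import cv2
im=cv2.imread("pics/scene0.png")
a=im[205:315,340:430]; b=im[190:265,260:360]; c=im[140:200,145:215]
cv2.imwrite("pics/cropA.png",cv2.resize(a,None,fx=5.4,fy=5.4,interpolation=2))
b=cv2.resize(b,(800,600),interpolation=2);cv2.imwrite("pics/cropB.png",b)
cv2.imwrite("pics/cropC.png",cv2.resize(c,(700,600),interpolation=2))
E
```

```text
(no output)
```

View pics/cropA.png

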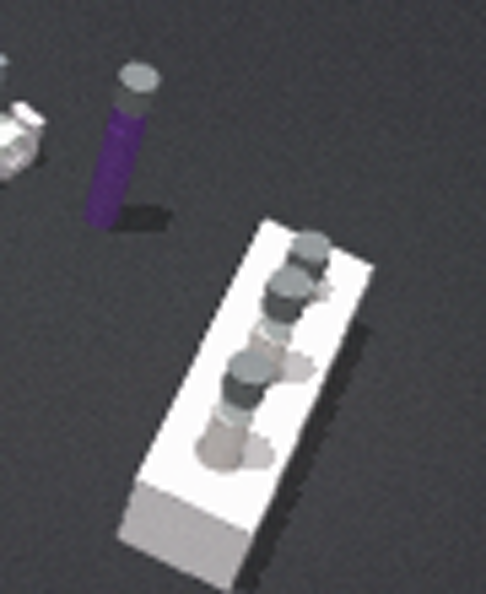

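View pics/cropB.png

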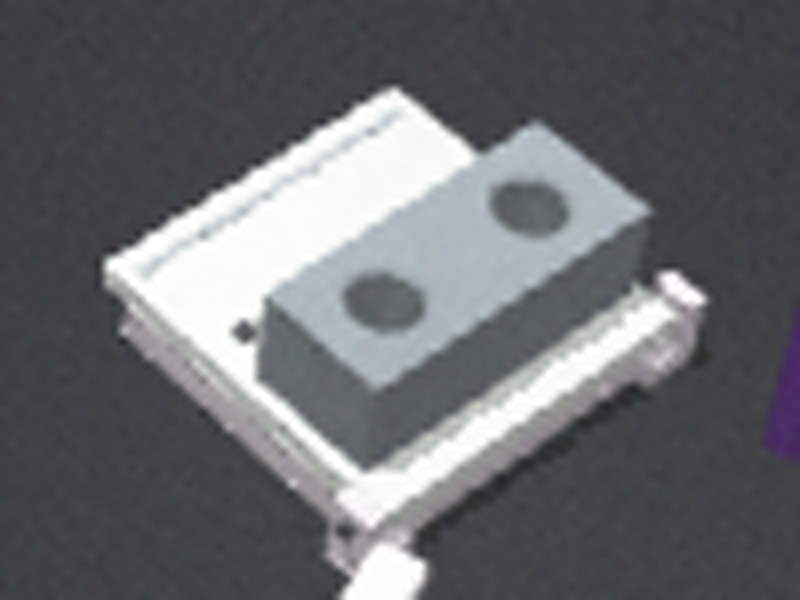

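View pics/cropC.png

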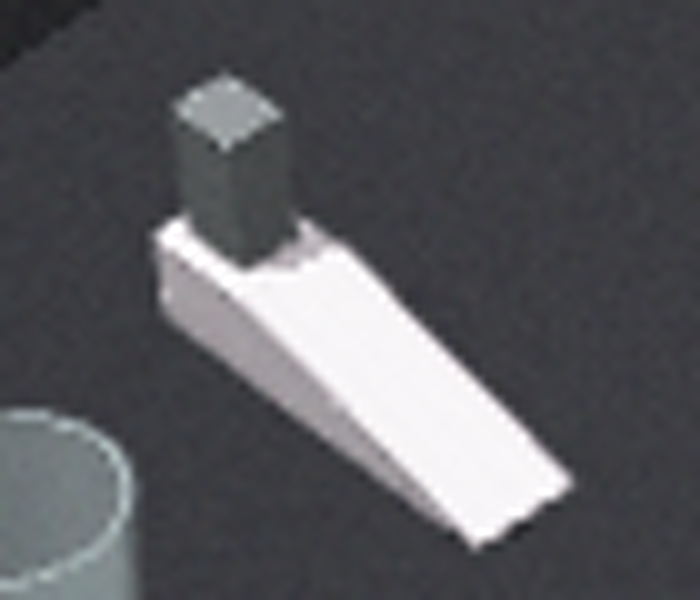

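```bash
cat > h.py <<'E'
import numpy as np
from station import manip, vision
from scipy.spatial.transform import Rotation as Ro
def ray(s,uv,z):
    d=s["R"].T@np.linalg.solve(s["intrinsics"],[uv[0],uv[1],1.]); c=-s["R"].T@s["t"]
    return c+d*(z-c[2])/d[2]
def proj(s,X):
    p=s["intrinsics"]@(s["R"]@np.asarray(X)+s["t"]); return p[:2]/p[2]
E
python3 - <<'E'
from h import *
np.set_printoptions(precision=4,suppress=True)
s=vision.snapshot("scene")
def q(L,x0,y0,f,z):
    o=[]
    for u,v in L:
        p=ray(s,(x0+(u+.5)/f-.5,y0+(v+.5)/f-.5),z);o.append(p[:2])
    return np.array(o)
ra=q([(265,218),(374,267),(250,532),(140,478)],340,205,5.4,.046);print("rack",ra,ra.mean(0))
print(np.linalg.norm(np.roll(ra,-1,0)-ra,axis=1))
print("caps106",q([(247,365),(289,283),(312,247)],340,205,5.4,.106)); print("caps76",q([(312,247)],340,205,5.4,.076)); print("purple100",q([(139,76)],340,205,5.4,.1))
st=q([(538,122),(652,212),(375,388),(265,300)],260,190,8,.066);print("block",st,st.mean(0),np.linalg.norm(np.roll(st,-1,0)-st,axis=1))
w=q([(530,210),(384,302)],260,190,8,.066);print("wells",w,np.linalg.norm(w[0]-w[1]))
fe=q([(397,88),(105,262)],260,190,8,.026);print("front top edge",fe,fe.mean(0))
g=q([(225,73),(285,115),(225,150),(172,108)],145,140,10,.0815);print("grip",g,g.mean(0),np.linalg.norm(np.roll(g,-1,0)-g,axis=1))
t=q([(476,548),(575,483)],145,140,10,.002);print("toe",t,t.mean(0))
d=t.mean(0)-g.mean(0);print(np.linalg.norm(d),np.degrees(np.arctan2(d[1],d[0])))
d=w.mean(0)-fe.mean(0);print("stand yaw",np.degrees(np.arctan2(d[1],d[0])),np.linalg.norm(d))
E
```

```text
rack [[0.4603 0.305 ]
 [0.456  0.3555]
 [0.6153 0.372 ]
 [0.6198 0.3248]] [0.5379 0.3393]
[0.0507 0.1602 0.0474 0.1608]
caps106 [[0.5883 0.3434]
 [0.5396 0.3388]
 [0.5161 0.3382]]
caps76 [[0.4894 0.3336]]
purple100 [[0.4683 0.2346]]
block [[0.4546 0.1242]
 [0.4664 0.1728]
 [0.5819 0.1429]
 [0.5731 0.0973]] [0.519  0.1343] [0.05   0.1193 0.0464 0.1215]
wells [[0.4896 0.1421]
 [0.551  0.1265]] 0.06328411989441991
front top edge [[0.4337 0.0626]
 [0.5602 0.0305]] [0.4969 0.0466]
grip [[ 0.5539 -0.3487]
 [ 0.5568 -0.3222]
 [ 0.5785 -0.3246]
 [ 0.5746 -0.3494]] [ 0.5659 -0.3362] [0.0267 0.0218 0.0251 0.0207]
toe [[ 0.5965 -0.2201]
 [ 0.5593 -0.2158]] [ 0.5779 -0.218 ]
0.11886454379114407 84.22365493848267
stand yaw 75.07968845723036 0.0908201968567784
```

```bash
python3 - <<'E'
from h import *
np.set_printoptions(precision=3,suppress=True)
s=vision.snapshot("scene")
for n,u,v,z in [("sanit base",297,326,0),("sanit body r",313,290,.1),("sanit body l",282,290,.1),("spout tip",309,262,.17),("beaker",148,213,0),("dish",198,246,.018),("timer",241,287,.022),("marker a",268,152,.006),("marker b",282,176,.006),("jar",173,105,.075)]:
    print(n,ray(s,(u,v),z))
st=np.array([.514,.1101]);print("edge px",proj(s,[.4978,.0472,.016]),"wella",proj(s,[.551,.1265,.066]))
R=Ro.from_quat(manip.sense()["tool_rot"]).as_matrix();print(R)
p=manip.sense()["tcp_pos"]
for t in ([.5,-.2,.25],[.5876,.3445,.2]): print((R.T@(np.array(t)-p))*1000)
E
```

```text
sanit base [0.758 0.238 0.   ]
sanit body r [0.72  0.243 0.1  ]
sanit body l [0.76  0.191 0.1  ]
spout tip [0.713 0.219 0.17 ]
beaker [ 0.723 -0.267  0.   ]
dish [ 0.734 -0.074  0.018]
timer [0.766 0.087 0.022]
marker a [ 0.315 -0.159  0.006]
marker b [ 0.379 -0.063  0.006]
jar [ 0.384 -0.49   0.075]
edge px [291.079 214.045] wella [307.544 227.309]
[[ 0.956  0.294 -0.   ]
 [ 0.294 -0.956  0.001]
 [ 0.    -0.001 -1.   ]]
[ 418.881 -286.347  -18.8  ]
[ 662.877 -780.882   31.744]
```

Candidates for a long tube: cap (386,273) is long, cap (393,257) is long, and cap (398,251) is the short one, consistent with its cap at z=76 mm over the third hole. Also rejected: the purple one at (362,220) and the many-tube rack at (108–160, 247–300). I choose the first two, as the close crop above confirms. Now the approach.

```bash
python3 -m crank '[{"grip":0,"offset":[420,-286,-19],"angular":[0,0,10.6]},{"grip":0,"offset":[420,-286,-19],"angular":[0,0,10.6]},{"grip":0,"offset":[420,-286,-19],"angular":[0,0,10.6]},{"grip":0,"offset":[420,-286,-19],"angular":[0,0,10.6]},{"grip":0,"offset":[420,-286,-19],"angular":[0,0,10.6]},{"grip":0,"offset":[420,-286,-19],"angular":[0,0,10.6]},{"grip":0,"offset":[420,-286,-19],"angular":[0,0,10.6]},{"grip":0,"offset":[420,-286,-19],"angular":[0,0,10.6]},{"grip":0,"offset":[420,-286,-19],"angular":[0,0,10.6]},{"grip":0,"offset":[420,-286,-19],"angular":[0,0,10.6]}]' 30
cat >> h.py <<'E'
def go(t,yawx=None):
    """offset mm in tool axes to world TCP t; and turn to bring tool x to world yaw (deg), tool down"""
    st=manip.sense();R=Ro.from_quat(st["tool_rot"]).as_matrix()
    o=(R.T@(np.array(t)-st["tcp_pos"]))*1000
    a=None
    if yawx is not None:
        c,s=np.cos(np.radians(yawx)),np.sin(np.radians(yawx))
        G=np.array([[c,s,0],[s,-c,0],[0,0,-1]]); a=np.degrees(Ro.from_matrix(R.T@G).as_rotvec())
    print("t",round(st["t"],2),"tcp",st["tcp_pos"].round(4),"off",o.round(1),"ang",None if a is None else a.round(2),"F",st["force"].round(1),"gap",round(st["finger_gap"],3))
E
python3 -c "
from h import *
go([.5876,.3445,.19],6.5);go([.539,.339,.19],6.5)"
```

```text
t: 1.25
tcp_pos: [0.4969, -0.2052, 0.2502]
tool_rot: [0.998, 0.057, 0.0, 0.0]
force: [0.1, -0.6, -0.1]
finger_gap: 1.001
t 1.25 tcp [ 0.4969 -0.2052  0.2502] off [ 152.5 -535.9   60.1] ang [ 0.02 -0.01  0.02] F [ 0.1 -0.6 -0.1] gap 1.001
t 1.25 tcp [ 0.4969 -0.2052  0.2502] off [ 103.6 -535.9   60.1] ang [ 0.02 -0.01  0.02] F [ 0.1 -0.6 -0.1] gap 1.001
```

```bash
python3 -m crank '[{"grip":0.2,"offset":[150,-530,20],"angular":[0,0,0]},{"grip":0.2,"offset":[150,-530,20],"angular":[0,0,0]},{"grip":0.2,"offset":[150,-530,20],"angular":[0,0,0]},{"grip":0.2,"offset":[150,-530,20],"angular":[0,0,0]},{"grip":0.2,"offset":[150,-530,20],"angular":[0,0,0]},{"grip":0.2,"offset":[150,-530,20],"angular":[0,0,0]},{"grip":0.2,"offset":[150,-530,20],"angular":[0,0,0]},{"grip":0.2,"offset":[150,-530,20],"angular":[0,0,0]},{"grip":0.2,"offset":[150,-530,20],"angular":[0,0,0]},{"grip":0.2,"offset":[150,-530,20],"angular":[0,0,0]}]'
python3 -m crank '[{"grip":0.2,"offset":[0,-40,0],"angular":[0,0,0]},{"grip":0.2,"offset":[0,-40,0],"angular":[0,0,0]},{"grip":0.2,"offset":[0,-40,0],"angular":[0,0,0]}]'
python3 -c "
from h import *
import cv2
go([.5876,.3445,.057],6.5)
for n in ('scene','side','wrist'):
    s=vision.snapshot(n); cv2.imwrite(f'pics/{n}1.png',s['pixels'][:,:,::-1])
    print(proj(s,[.5876,.3445,.106]),proj(s,[.539,.339,.106]))
"
```

```text
t: 2.25
tcp_pos: [0.5764, 0.2883, 0.2317]
tool_rot: [0.998, 0.057, -0.0, 0.0]
force: [0.6, 0.3, -0.1]
finger_gap: 0.8
t: 2.55
tcp_pos: [0.5713, 0.3268, 0.2313]
tool_rot: [0.998, 0.058, -0.0, 0.0]
force: [-0.1, 0.1, 0.3]
finger_gap: 0.798
t 2.55 tcp [0.5713 0.3268 0.2313] off [ 18.4 -15.8 174.3] ang [0.04 0.05 0.16] F [-0.1  0.1  0.3] gap 0.798
[385.96713746 272.24244409] [393.32077808 256.87986509]
[202.09681257 112.06595632] [191.16639375 116.20927047]
[238.59616789 162.60487176] [239.50156244 209.97855347]
```

View pics/wrist1.png

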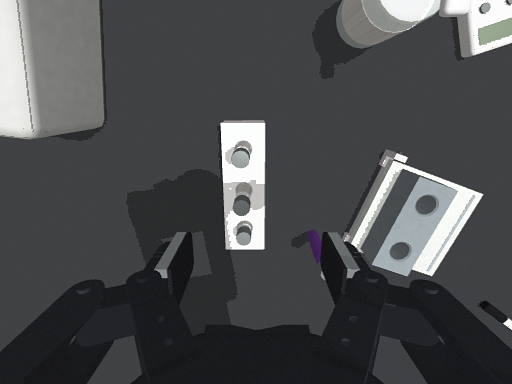

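View pics/side1.png

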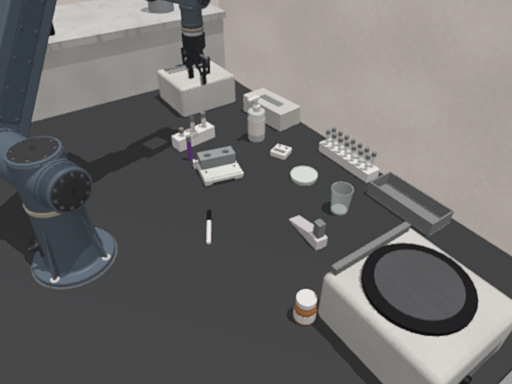

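```bash
python3 - <<'E'
import cv2
im=cv2.imread("pics/wrist1.png")
a=cv2.resize(im[115:255,210:285],None,fx=4.2,fy=4.2,interpolation=2)
b=cv2.resize(im[145:285,340:490],None,fx=3,fy=3,interpolation=2)
a=cv2.copyMakeBorder(a,0,600-a.shape[0],0,10,cv2.BORDER_CONSTANT);b=cv2.copyMakeBorder(b,0,600-b.shape[0],0,0,cv2.BORDER_CONSTANT)
cv2.imwrite("pics/cw1.png",cv2.hconcat([a,b]))
E
```

```text
(no output)
```

View pics/cw1.png

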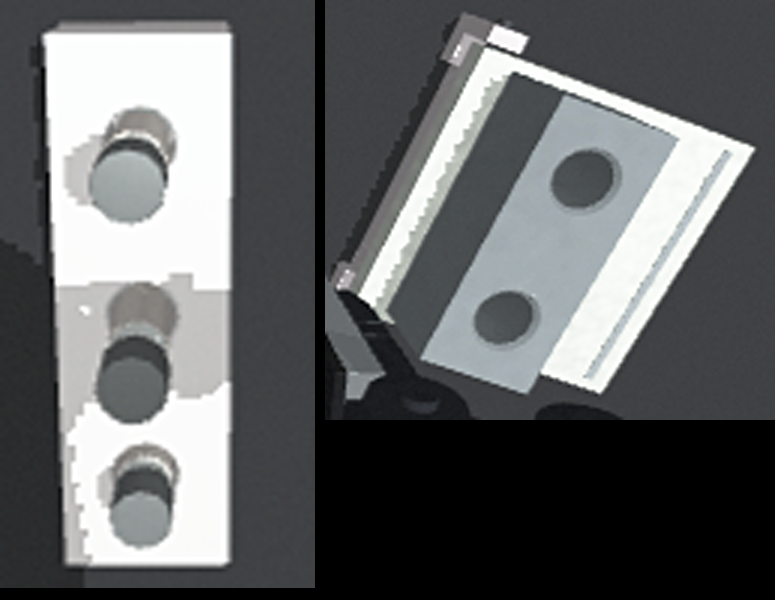

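```bash
python3 - <<'E'
from h import *
np.set_printoptions(precision=4,suppress=True)
s=vision.snapshot("wrist")
for n,u,v,z in [("t1",240.4,159.0,.106),("t2",241.6,207.3,.106),("short",243.5,238.3,.076),("wa",427,205,.066),("wb",401,251.6,.066)]: print(n,ray(s,(u,v),z))
r=[ray(s,(210+u/4.2,115+v/4.2),.046)[:2] for u,v in [(44,33),(231,33),(229,564),(68,564)]];r=np.array(r);print(r,r.mean(0))
go([.588,.344,.057],6.5)
E
```

```text
t1 [0.5915 0.3428 0.106 ]
t2 [0.5423 0.3368 0.106 ]
short [0.4925 0.3314 0.076 ]
wa [0.5536 0.1243 0.066 ]
wb [0.4909 0.1384 0.066 ]
[[0.6179 0.3712]
 [0.6236 0.3212]
 [0.4643 0.3025]
 [0.4587 0.3519]] [0.5411 0.3367]
t 2.75 tcp [0.5722 0.3244 0.2319] off [ 17.9 -17.8 174.9] ang [ 0.02  0.01 -0.09] F [-0.8  0.2 -0.3] gap 0.798
```

```bash
python3 -m crank '[{"grip":0.2,"offset":[19,-17,20],"angular":[0,0,0]},{"grip":0.2,"offset":[19,-17,60],"angular":[0,0,0]},{"grip":0.2,"offset":[19,-17,95],"angular":[0,0,0]},{"grip":0.2,"offset":[19,-17,130],"angular":[0,0,0]},{"grip":0.2,"offset":[19,-17,160],"angular":[0,0,0]},{"grip":0.2,"offset":[19,-17,174],"angular":[0,0,0]},{"grip":0.2,"offset":[19,-17,174],"angular":[0,0,0]},{"grip":0.2,"offset":[19,-17,174],"angular":[0,0,0]}]'
python3 -c "
from h import *
import cv2
go([.590,.343,.057],6.5)
for n in ('scene','wrist'):
    s=vision.snapshot(n); cv2.imwrite(f'pics/{n}2.png',s['pixels'][:,:,::-1])
"
```

```text
t: 3.55
tcp_pos: [0.5901, 0.3447, 0.059]
tool_rot: [0.998, 0.056, 0.001, -0.0]
force: [0.4, 0.7, -0.1]
finger_gap: 0.8
t 3.55 tcp [0.5901 0.3447 0.059 ] off [-0.3  1.7  2. ] ang [-0.03 -0.11 -0.03] F [ 0.4  0.7 -0.1] gap 0.8
```

View pics/wrist2.png

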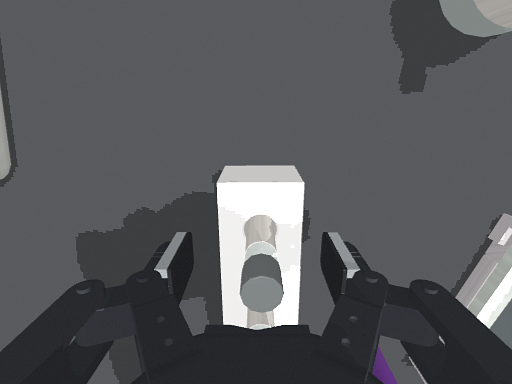

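The tube is centred between the pads: the cap is at about (262,283) and the pads at columns 190 and 330. Closing now.

```bash
python3 -m crank '[{"grip":1,"offset":[0,1,0],"angular":[0,0,0]},{"grip":1,"offset":[0,1,0],"angular":[0,0,0]},{"grip":1,"offset":[0,1,0],"angular":[0,0,0]},{"grip":1,"offset":[0,1,0],"angular":[0,0,0]},{"grip":1,"offset":[0,1,0],"angular":[0,0,0]},{"grip":1,"offset":[0,1,0],"angular":[0,0,0]},{"grip":1,"offset":[0,1,0],"angular":[0,0,0]}]' 30
python3 -c "
from h import *
import cv2
go([.590,.343,.17],6.5)
s=vision.snapshot('wrist'); cv2.imwrite('pics/wrist3.png',s['pixels'][:,:,::-1])
"
```

```text
t: 4.35
tcp_pos: [0.5895, 0.3442, 0.0584]
tool_rot: [0.998, 0.057, 0.001, -0.0]
force: [0.1, -0.6, 4.7]
finger_gap: 0.19
t 4.35 tcp [0.5895 0.3442 0.0584] off [   0.5    1.2 -111.6] ang [-0.01 -0.07  0.02] F [ 0.1 -0.6  4.7] gap 0.19
```

View pics/wrist3.png

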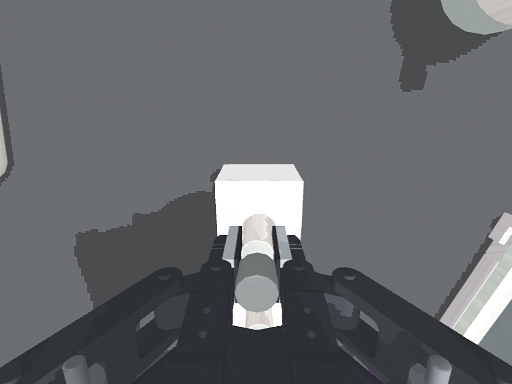

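```bash
python3 -m crank '[{"grip":1,"offset":[0,0,-12],"angular":[0,0,0]},{"grip":1,"offset":[0,0,-35],"angular":[0,0,0]},{"grip":1,"offset":[0,0,-65],"angular":[0,0,0]},{"grip":1,"offset":[0,0,-95],"angular":[0,0,0]},{"grip":1,"offset":[0,0,-115],"angular":[0,0,0]},{"grip":1,"offset":[0,0,-115],"angular":[0,0,0]},{"grip":1,"offset":[0,0,-115],"angular":[0,0,0]}]' 30
python3 -c "
from h import *
import cv2
go([.552,.1253,.17],-14.3)
for n in ('scene','wrist'):
    s=vision.snapshot(n); cv2.imwrite(f'pics/{n}4.png',s['pixels'][:,:,::-1])
    p=manip.sense()['tcp_pos'];print(proj(s,p-[0,0,.051]),proj(s,p+[0,0,.049]))
im=cv2.imread('pics/scene4.png');cv2.imwrite('pics/c4.png',cv2.resize(im[170:310,280:430],None,fx=4,fy=4,interpolation=2))
"
```

```text
t: 5.1
tcp_pos: [0.5886, 0.3439, 0.1727]
tool_rot: [0.998, 0.057, -0.0, 0.0]
force: [0.2, -0.3, -0.3]
finger_gap: 0.194
t 5.1 tcp [0.5886 0.3439 0.1727] off [-61.2 213.    2.7] ang [1.000e-02 2.000e-02 2.082e+01] F [ 0.2 -0.3 -0.3] gap 0.194
[387.00349243 268.08727098] [398.16510622 237.89592419]
[257.14409868 208.03658496] [257.47118535 300.40572069]
```

View pics/c4.png

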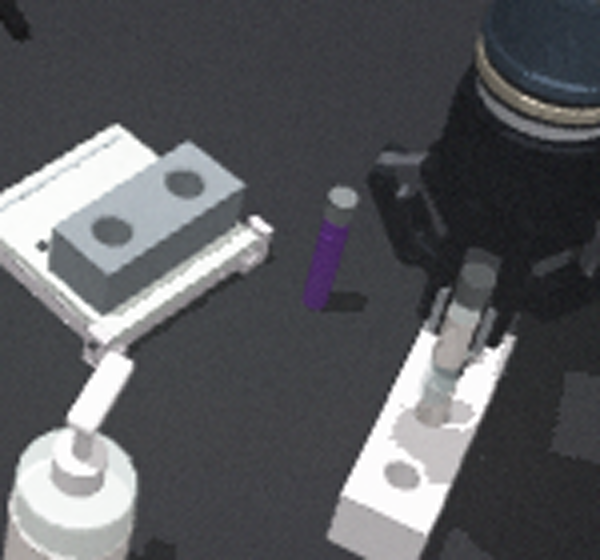

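View pics/wrist4.png

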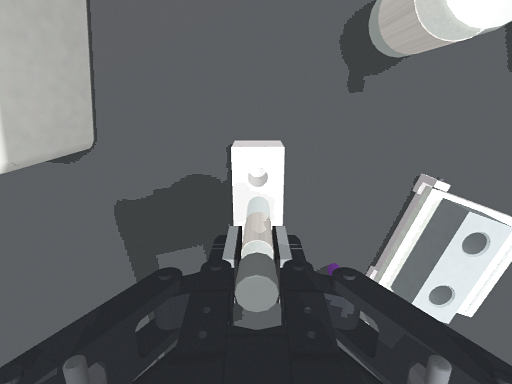

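```bash
python3 -m crank '[{"grip":1,"offset":[-8,26,0],"angular":[0,0,3]},{"grip":1,"offset":[-18,62,0],"angular":[0,0,7]},{"grip":1,"offset":[-30,104,0],"angular":[0,0,11]},{"grip":1,"offset":[-42,145,0],"angular":[0,0,15]},{"grip":1,"offset":[-53,183,5],"angular":[0,0,18]},{"grip":1,"offset":[-60,205,10],"angular":[0,0,20]},{"grip":1,"offset":[-62,212,18],"angular":[0,0,20.8]},{"grip":1,"offset":[-62,212,18],"angular":[0,0,20.8]},{"grip":1,"offset":[-62,212,18],"angular":[0,0,20.8]}]'
python3 -c "
from h import *
import cv2
go([.5515,.126,.077],-14.3)
for n in ('scene','side','wrist'):
    s=vision.snapshot(n); cv2.imwrite(f'pics/{n}5.png',s['pixels'][:,:,::-1])
    p=manip.sense()['tcp_pos'];print(proj(s,p-[0,0,.051]),proj(s,[.5515,.126,.066]))
im=cv2.imread('pics/scene5.png');im2=cv2.imread('pics/side5.png');cv2.imwrite('pics/c5.png',cv2.hconcat([cv2.resize(im[160:260,260:360],(400,400),interpolation=2),cv2.resize(im2[90:190,170:270],(400,400),interpolation=2)]))
"
```

```text
t: 6.1
tcp_pos: [0.5514, 0.1272, 0.154]
tool_rot: [0.992, -0.124, -0.001, -0.0]
force: [0.5, -0.2, 0.0]
finger_gap: 0.194
t 6.1 tcp [0.5514 0.1272 0.154 ] off [ 0.5  1.1 77. ] ang [-0.01  0.08  0.06] F [ 0.5 -0.2  0. ] gap 0.194
[309.36700149 217.39343503] [307.26262999 227.3338149 ]
[224.15760173 140.91573923] [224.82844835 150.5905706 ]
[257.27158115 208.1119604 ] [259.19856058 191.99846626]
```

View pics/c5.png

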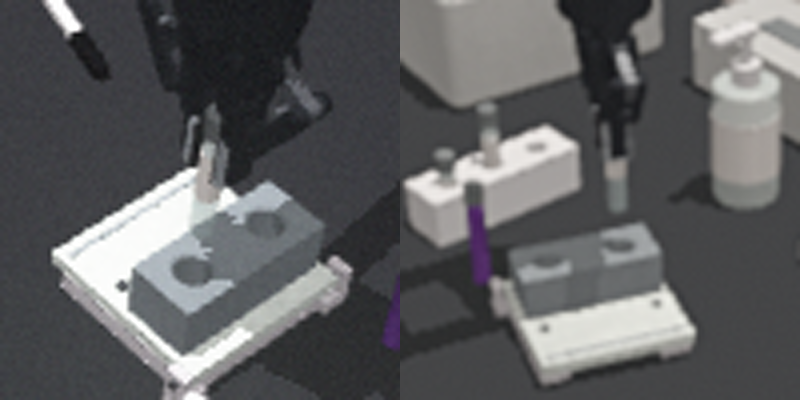

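View pics/wrist5.png

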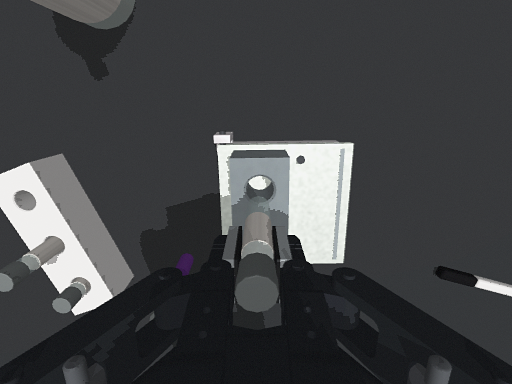

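```bash
python3 -m crank '[{"grip":1,"offset":[0.5,1,15],"angular":[0,0,0]},{"grip":1,"offset":[0.5,1,30],"angular":[0,0,0]},{"grip":1,"offset":[0.5,1,42],"angular":[0,0,0]},{"grip":1,"offset":[0.5,1,54],"angular":[0,0,0]},{"grip":1,"offset":[0.5,1,64],"angular":[0,0,0]},{"grip":1,"offset":[0.5,1,71],"angular":[0,0,0]},{"grip":1,"offset":[0.5,1,74],"angular":[0,0,0]},{"grip":1,"offset":[0.5,1,74],"angular":[0,0,0]}]'
python3 -c "
from h import *
import cv2
go([.5515,.126,.077],-14.3)
for n in ('scene','wrist'):
    s=vision.snapshot(n); cv2.imwrite(f'pics/{n}6.png',s['pixels'][:,:,::-1])
im=cv2.imread('pics/scene6.png');im2=cv2.imread('pics/wrist6.png');cv2.imwrite('pics/c6.png',cv2.hconcat([cv2.resize(im[160:260,260:360],(400,400),interpolation=2),cv2.resize(im2[150:350,160:360],(400,400),interpolation=2)]))
"
```

```text
t: 7.05
tcp_pos: [0.5516, 0.1252, 0.0805]
tool_rot: [0.992, -0.124, -0.0, 0.0]
force: [-0.1, 0.8, 0.2]
finger_gap: 0.195
t 7.05 tcp [0.5516 0.1252 0.0805] off [-0.3 -0.8  3.5] ang [0.01 0.03 0.02] F [-0.1  0.8  0.2] gap 0.195
```

View pics/c6.png

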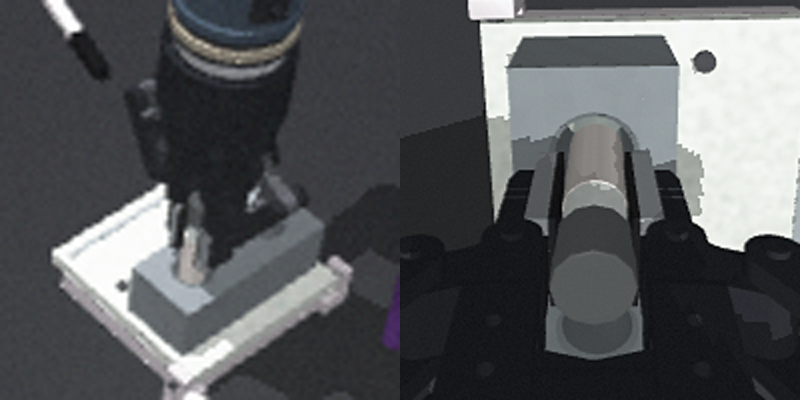

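```bash
python3 -m crank '[{"grip":1,"offset":[0,0,1.5],"angular":[0,0,0]},{"grip":1,"offset":[0,0,2.5],"angular":[0,0,0]},{"grip":1,"offset":[0,0,2.5],"angular":[0,0,0]},{"grip":0.5,"offset":[0,0,2],"angular":[0,0,0]},{"grip":0.5,"offset":[0,0,2],"angular":[0,0,0]},{"grip":0.5,"offset":[0,0,2],"angular":[0,0,0]},{"grip":0.5,"offset":[0,0,2],"angular":[0,0,0]}]'
python3 -m crank '[{"grip":0.5,"offset":[0,0,-10],"angular":[0,0,0]},{"grip":0.5,"offset":[0,0,-35],"angular":[0,0,0]},{"grip":0.5,"offset":[0,0,-70],"angular":[0,0,0]},{"grip":0.5,"offset":[0,0,-105],"angular":[0,0,0]},{"grip":0.4,"offset":[0,0,-130],"angular":[0,0,0]},{"grip":0.4,"offset":[0,0,-130],"angular":[0,0,0]},{"grip":0.4,"offset":[0,0,-130],"angular":[0,0,0]}]'
python3 -c "
from h import *
import cv2
go([.539,.339,.2],6.5)
for n in ('scene','side','wrist'):
    s=vision.snapshot(n); cv2.imwrite(f'pics/{n}7.png',s['pixels'][:,:,::-1])
    print(proj(s,[.5515,.126,.126]))
im=cv2.imread('pics/scene7.png');im2=cv2.imread('pics/wrist7.png');cv2.imwrite('pics/c7.png',cv2.hconcat([cv2.resize(im[160:310,280:430],(400,400),interpolation=2),cv2.resize(im2[100:300,160:360],(400,400),interpolation=2)]))
"
```

```text
t: 7.85
tcp_pos: [0.5518, 0.1252, 0.0789]
tool_rot: [0.992, -0.124, 0.0, -0.0]
force: [-1.0, -0.7, -0.8]
finger_gap: 0.499
t: 8.55
tcp_pos: [0.5518, 0.1252, 0.2097]
tool_rot: [0.992, -0.124, 0.001, -0.0]
force: [-1.5, 0.2, -0.2]
finger_gap: 0.596
t 8.55 tcp [0.5518 0.1252 0.2097] off [ -65.1 -204.     9.7] ang [-1.000e-02 -9.000e-02 -2.078e+01] F [-1.5  0.2 -0.2] gap 0.596
[309.90880652 210.60985914]
[224.01971113 135.42353508]
[255.96065119 193.690442  ]
```

View pics/c7.png

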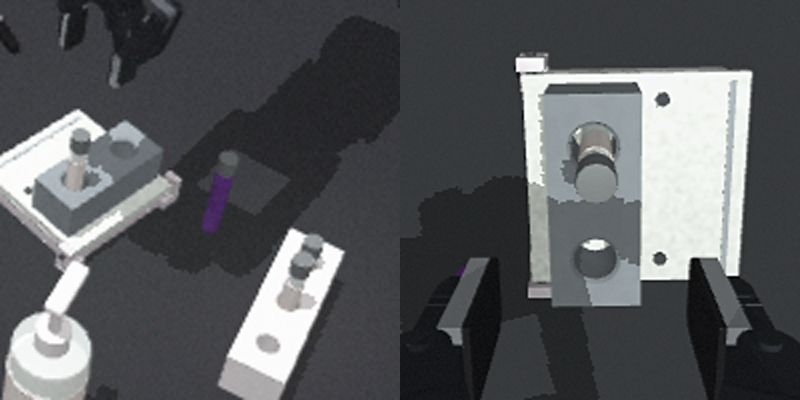

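Tube 1 is seated: its cap appears at (310.7,210.6), where (309.9,210.6) was predicted for the well floor. On to tube 2.

```bash
python3 -m crank '[{"grip":0.3,"offset":[-8,-24,0],"angular":[0,0,-3]},{"grip":0.3,"offset":[-20,-62,0],"angular":[0,0,-7]},{"grip":0.3,"offset":[-33,-103,0],"angular":[0,0,-11]},{"grip":0.3,"offset":[-46,-144,0],"angular":[0,0,-15]},{"grip":0.3,"offset":[-58,-180,5],"angular":[0,0,-18]},{"grip":0.3,"offset":[-65,-203.5,10],"angular":[0,0,-20.8]},{"grip":0.3,"offset":[-65,-203.5,20],"angular":[0,0,-20.8]},{"grip":0.3,"offset":[-65,-203.5,30],"angular":[0,0,-20.8]},{"grip":0.3,"offset":[-65,-203.5,30],"angular":[0,0,-20.8]}]'
python3 -c "
from h import *
import cv2
go([.539,.339,.0575],6.5)
for n in ('scene','wrist'):
    s=vision.snapshot(n); cv2.imwrite(f'pics/{n}8.png',s['pixels'][:,:,::-1])
    print(proj(s,[.539,.339,.106]))
"
```

```text
t: 9.6
tcp_pos: [0.5373, 0.3367, 0.1759]
tool_rot: [0.998, 0.056, -0.003, 0.001]
force: [0.5, 0.0, -0.1]
finger_gap: 0.702
t 9.6 tcp [0.5373 0.3367 0.1759] off [  2.7  -2.3 118.4] ang [ 0.12  0.34 -0.05] F [ 0.5  0.  -0.1] gap 0.702
[393.32077808 256.87986509]
[254.28006366 197.38941254]
```

View pics/wrist8.png

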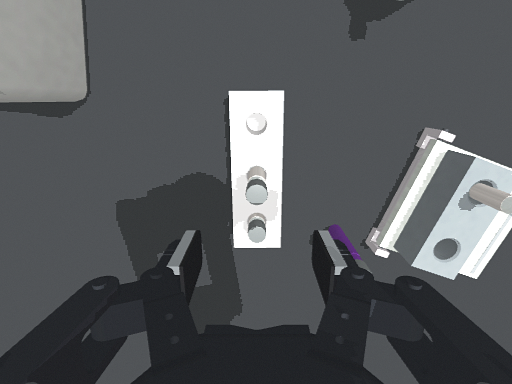

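```bash
python3 -m crank '[{"grip":0.3,"offset":[2,-1,20],"angular":[0,0,0]},{"grip":0.3,"offset":[2,-1,50],"angular":[0,0,0]},{"grip":0.3,"offset":[2,-1,80],"angular":[0,0,0]},{"grip":0.3,"offset":[2,-1,105],"angular":[0,0,0]},{"grip":0.3,"offset":[2,-1,118],"angular":[0,0,0]},{"grip":0.3,"offset":[2,-1,118],"angular":[0,0,0]},{"grip":0.3,"offset":[2,-1,118],"angular":[0,0,0]}]'
python3 -c "
from h import *
import cv2
go([.539,.339,.0575],6.5)
s=vision.snapshot('wrist'); cv2.imwrite('pics/wrist9.png',s['pixels'][:,:,::-1])
"
```

```text
t: 10.4
tcp_pos: [0.5418, 0.3396, 0.0618]
tool_rot: [0.998, 0.056, 0.001, -0.0]
force: [-0.3, -0.6, -0.4]
finger_gap: 0.703
t 10.4 tcp [0.5418 0.3396 0.0618] off [-2.8  0.2  4.2] ang [-0.02 -0.09 -0.03] F [-0.3 -0.6 -0.4] gap 0.703
```

View pics/wrist9.png

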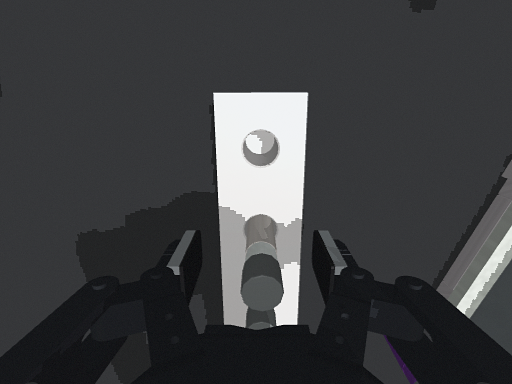

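```bash
python3 -m crank '[{"grip":0.3,"offset":[-2.5,0,3.5],"angular":[0,0,0]},{"grip":0.3,"offset":[-2.5,0,3.5],"angular":[0,0,0]},{"grip":1,"offset":[-2.5,0,3.5],"angular":[0,0,0]},{"grip":1,"offset":[-2.5,0,3.5],"angular":[0,0,0]},{"grip":1,"offset":[-2.5,0,3.5],"angular":[0,0,0]},{"grip":1,"offset":[-2.5,0,3.5],"angular":[0,0,0]},{"grip":1,"offset":[-2.5,0,3.5],"angular":[0,0,0]},{"grip":1,"offset":[-2.5,0,3.5],"angular":[0,0,0]},{"grip":1,"offset":[-2.5,0,3.5],"angular":[0,0,0]}]' 30
python3 -c "
from h import *
go([.539,.339,.17],6.5)"
python3 -m crank '[{"grip":1,"offset":[0,0,-12],"angular":[0,0,0]},{"grip":1,"offset":[0,0,-35],"angular":[0,0,0]},{"grip":1,"offset":[0,0,-65],"angular":[0,0,0]},{"grip":1,"offset":[0,0,-95],"angular":[0,0,0]},{"grip":1,"offset":[0,0,-120],"angular":[0,0,0]},{"grip":1,"offset":[0,0,-120],"angular":[0,0,0]},{"grip":1,"offset":[0,0,-120],"angular":[0,0,0]}]' 30
python3 -c "
from h import *
import cv2
go([.4895,.1417,.17],-14.3)
for n in ('side','wrist'):
    s=vision.snapshot(n); cv2.imwrite(f'pics/{n}10.png',s['pixels'][:,:,::-1])
    p=manip.sense()['tcp_pos'];print(proj(s,p-[0,0,.052]),proj(s,p+[0,0,.048]))
im=cv2.imread('pics/side10.png');im2=cv2.imread('pics/wrist10.png');cv2.imwrite('pics/c10.png',cv2.hconcat([cv2.resize(im[80:180,150:250],(400,400),interpolation=2),cv2.resize(im2[150:350,160:360],(400,400),interpolation=2)]))
"
```

```text
t: 11.35
tcp_pos: [0.5385, 0.3393, 0.0576]
tool_rot: [0.998, 0.057, 0.0, 0.0]
force: [0.2, -1.0, 3.0]
finger_gap: 0.194
t 11.35 tcp [0.5385 0.3393 0.0576] off [   0.5    0.4 -112.4] ang [ 0.01 -0.02  0.02] F [ 0.2 -1.   3. ] gap 0.194
t: 12.05
tcp_pos: [0.5383, 0.3396, 0.1781]
tool_rot: [0.998, 0.057, 0.001, -0.0]
force: [-0.6, 0.3, 0.1]
finger_gap: 0.193
t 12.05 tcp [0.5383 0.3396 0.1781] off [-71.  191.1   7.9] ang [-0.05 -0.06 20.83] F [-0.6  0.3  0.1] gap 0.193
[190.28624566 111.66601713] [187.49816546  85.89448275]
[257.25384873 207.67346658] [257.55509024 298.51845832]
```

View pics/c10.png

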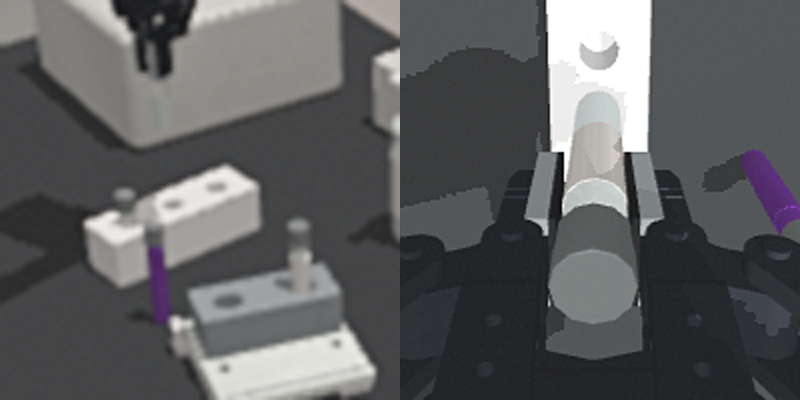

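```bash
python3 -m crank '[{"grip":1,"offset":[-9,24,0],"angular":[0,0,3]},{"grip":1,"offset":[-21,57,0],"angular":[0,0,7]},{"grip":1,"offset":[-35,95,0],"angular":[0,0,11]},{"grip":1,"offset":[-49,132,0],"angular":[0,0,15]},{"grip":1,"offset":[-61,165,5],"angular":[0,0,18]},{"grip":1,"offset":[-68,183,12],"angular":[0,0,20]},{"grip":1,"offset":[-71,191,20],"angular":[0,0,20.8]},{"grip":1,"offset":[-71,191,24],"angular":[0,0,20.8]},{"grip":1,"offset":[-71,191,24],"angular":[0,0,20.8]},{"grip":1,"offset":[-71,191,24],"angular":[0,0,20.8]}]'
python3 -c "
from h import *
import cv2
go([.4895,.1417,.078],-14.3)
for n in ('scene','side','wrist'):
    s=vision.snapshot(n); cv2.imwrite(f'pics/{n}11.png',s['pixels'][:,:,::-1])
    p=manip.sense()['tcp_pos'];print(proj(s,p-[0,0,.052]),proj(s,[.4895,.1417,.066]))
im=cv2.imread('pics/side11.png');im2=cv2.imread('pics/wrist11.png');cv2.imwrite('pics/c11.png',cv2.hconcat([cv2.resize(im[90:190,170:270],(400,400),interpolation=2),cv2.resize(im2[150:350,160:360],(400,400),interpolation=2)]))
"
```

```text
t: 13.15
tcp_pos: [0.4898, 0.1426, 0.153]
tool_rot: [0.992, -0.124, -0.0, -0.0]
force: [-0.5, -0.5, 0.6]
finger_gap: 0.19
t 13.15 tcp [0.4898 0.1426 0.153 ] off [-0.1  0.9 75. ] ang [-0.01  0.01  0.11] F [-0.5 -0.5  0.6] gap 0.19
[327.80991453 206.27545229] [325.70909965 215.7124699 ]
[205.8819242  145.12787477] [206.66071657 154.20260634]
[257.44011415 207.64056445] [258.30535146 192.8099141 ]
```

View pics/c11.png

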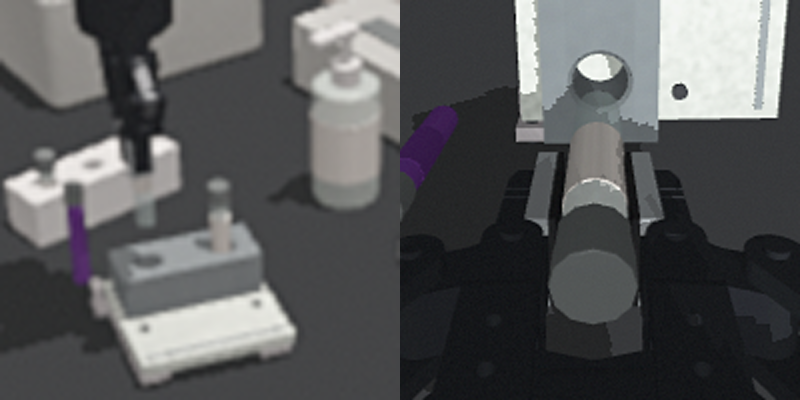

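Aligned. The well mouth is at about (207,155) in the side view, predicted (206.7,154.2), with the tube bottom straight above it. Lowering.

```bash
python3 -m crank '[{"grip":1,"offset":[0,0.8,15],"angular":[0,0,0]},{"grip":1,"offset":[0,0.8,30],"angular":[0,0,0]},{"grip":1,"offset":[0,0.8,42],"angular":[0,0,0]},{"grip":1,"offset":[0,0.8,54],"angular":[0,0,0]},{"grip":1,"offset":[0,0.8,64],"angular":[0,0,0]},{"grip":1,"offset":[0,0.8,71],"angular":[0,0,0]},{"grip":1,"offset":[0,0.8,73],"angular":[0,0,0]},{"grip":1,"offset":[0,0.8,74],"angular":[0,0,0]},{"grip":1,"offset":[0,0.8,74],"angular":[0,0,0]}]'
python3 -c "
from h import *
import cv2
go([.4895,.1417,.078],-14.3)
for n in ('scene','wrist'):
    s=vision.snapshot(n); cv2.imwrite(f'pics/{n}12.png',s['pixels'][:,:,::-1])
im=cv2.imread('pics/scene12.png');im2=cv2.imread('pics/wrist12.png');cv2.imwrite('pics/c12.png',cv2.hconcat([cv2.resize(im[160:260,260:360],(400,400),interpolation=2),cv2.resize(im2[150:350,160:360],(400,400),interpolation=2)]))
"
```

```text
t: 14.2
tcp_pos: [0.4895, 0.1408, 0.0795]
tool_rot: [0.992, -0.124, 0.0, -0.0]
force: [-0.1, 0.3, -0.9]
finger_gap: 0.188
t 14.2 tcp [0.4895 0.1408 0.0795] off [-0.3 -0.9  1.5] ang [-0.01 -0.03  0.02] F [-0.1  0.3 -0.9] gap 0.188
```

View pics/c12.png

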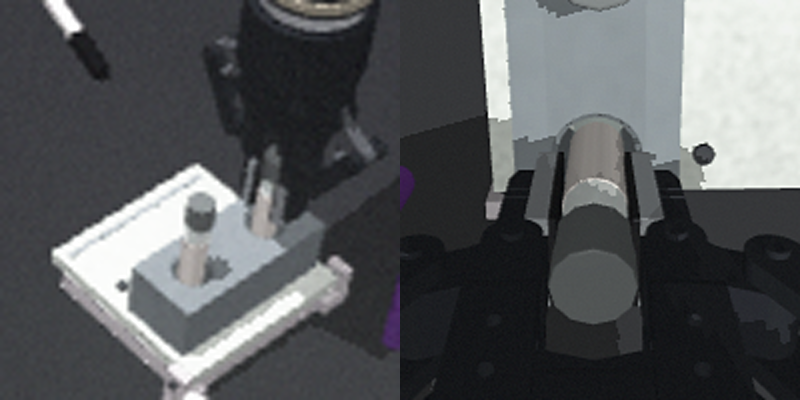

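```bash
python3 -m crank '[{"grip":1,"offset":[0,0,1],"angular":[0,0,0]},{"grip":1,"offset":[0,0,1],"angular":[0,0,0]},{"grip":0.5,"offset":[0,0,1],"angular":[0,0,0]},{"grip":0.5,"offset":[0,0,1],"angular":[0,0,0]},{"grip":0.5,"offset":[0,0,1],"angular":[0,0,0]},{"grip":0.5,"offset":[0,0,1],"angular":[0,0,0]}]'
python3 -m crank '[{"grip":0.5,"offset":[0,0,-10],"angular":[0,0,0]},{"grip":0.5,"offset":[0,0,-35],"angular":[0,0,0]},{"grip":0.5,"offset":[0,0,-70],"angular":[0,0,0]},{"grip":0.5,"offset":[0,0,-105],"angular":[0,0,0]},{"grip":0.4,"offset":[0,0,-130],"angular":[0,0,0]},{"grip":0.4,"offset":[0,0,-130],"angular":[0,0,0]},{"grip":0.4,"offset":[0,0,-130],"angular":[0,0,0]}]'
python3 -c "
from h import *
import cv2
go([.555,-.26,.21],-6)
for n in ('scene','side','wrist'):
    s=vision.snapshot(n); cv2.imwrite(f'pics/{n}13.png',s['pixels'][:,:,::-1])
    print(proj(s,[.5515,.126,.126]),proj(s,[.4895,.1417,.126]))
im=cv2.imread('pics/scene13.png');im2=cv2.imread('pics/side13.png');cv2.imwrite('pics/c13.png',cv2.hconcat([cv2.resize(im[160:260,260:360],(400,400),interpolation=2),cv2.resize(im2[90:190,170:270],(400,400),interpolation=2)]))
"
```

```text
t: 14.9
tcp_pos: [0.4893, 0.1408, 0.0784]
tool_rot: [0.992, -0.124, 0.0, -0.0]
force: [-0.2, -0.3, -0.3]
finger_gap: 0.5
t: 15.6
tcp_pos: [0.4893, 0.1408, 0.2092]
tool_rot: [0.992, -0.124, 0.001, -0.0]
force: [-0.7, -0.5, 0.0]
finger_gap: 0.602
t 15.6 tcp [0.4893 0.1408 0.2092] off [162.5 372.3  -0.8] ang [-0.02 -0.09 -8.28] F [-0.7 -0.5  0. ] gap 0.602
[309.90880652 210.60985914] [328.96006912 198.98373089]
[224.01971113 135.42353508] [205.33597132 138.93181354]
[255.41427302 114.08601572] [255.65185019 193.42686731]
```

View pics/c13.png

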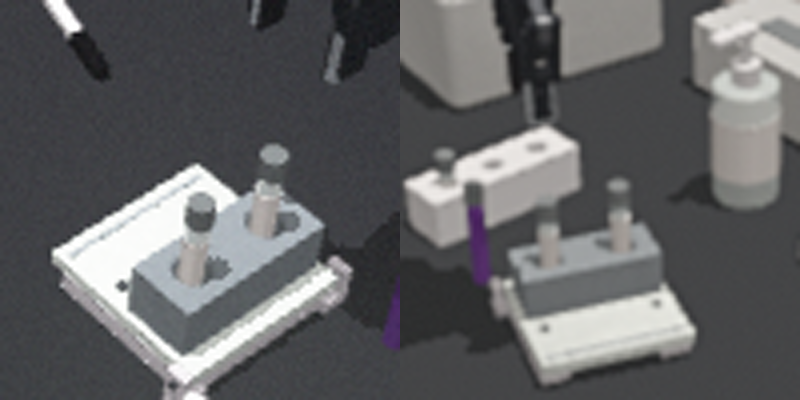

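Both tubes are seated: the second cap is at (328.7,198), predicted (329,199). Next, the wedge.

```bash
python3 -m crank '[{"grip":0.3,"offset":[10,24,0],"angular":[0,0,-6]},{"grip":0.3,"offset":[26,60,0],"angular":[0,0,-14]},{"grip":0.3,"offset":[45,103,0],"angular":[0,0,-22]},{"grip":0.3,"offset":[65,149,0],"angular":[0,0,-30]},{"grip":0.3,"offset":[85,195,0],"angular":[0,0,-38]},{"grip":0.3,"offset":[105,241,0],"angular":[0,0,-46]},{"grip":0.3,"offset":[124,284,0],"angular":[0,0,-54]},{"grip":0.3,"offset":[142,325,0],"angular":[0,0,-62]},{"grip":0.3,"offset":[155,355,0],"angular":[0,0,-70]},{"grip":0.3,"offset":[162,372,0],"angular":[0,0,-78]}]'
python3 -m crank '[{"grip":0.3,"offset":[0,0,0],"angular":[0,0,-8]},{"grip":0.3,"offset":[0,0,0],"angular":[0,0,-16]},{"grip":0.3,"offset":[0,0,0],"angular":[0,0,-20.5]},{"grip":0.3,"offset":[0,0,0],"angular":[0,0,-20.5]},{"grip":0.3,"offset":[0,0,0],"angular":[0,0,-20.5]}]'
python3 -c "
from h import *
import cv2
go([.566,-.336,.15],84.2)
for n in ('scene','side','wrist'):
    s=vision.snapshot(n); cv2.imwrite(f'pics/{n}14.png',s['pixels'][:,:,::-1])
    print(proj(s,[.566,-.336,.0815]))
"
```

```text
t: 16.75
tcp_pos: [0.5545, -0.2637, 0.2066]
tool_rot: [0.849, 0.529, -0.0, -0.0]
force: [-0.5, 0.6, 0.1]
finger_gap: 0.7
t: 17.25
tcp_pos: [0.554, -0.2593, 0.2071]
tool_rot: [0.742, 0.67, -0.0, -0.001]
force: [-0.1, 0.1, -0.4]
finger_gap: 0.703
t 17.25 tcp [ 0.554  -0.2593  0.2071] off [-75.1  19.9  57. ] ang [-0.12 -0.07 -0.08] F [-0.1  0.1 -0.4] gap 0.703
[167.27015691 150.7266475 ]
[318.8056806  221.92209649]
[274.89496562 248.72598126]
```

View pics/wrist14.png

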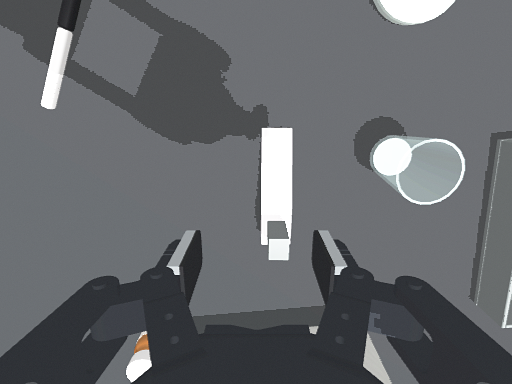

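View pics/scene14.png

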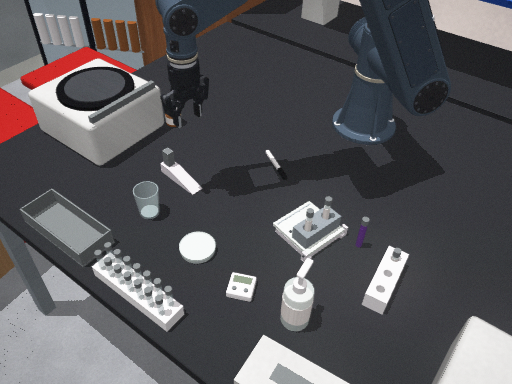

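```bash
python3 - <<'E'
import cv2
im=cv2.imread("pics/wrist14.png")
cv2.imwrite("pics/cw14.png",cv2.resize(im[120:270,240:320],None,fx=4,fy=4,interpolation=2))
E
```

```text
(no output)
```

View pics/cw14.png

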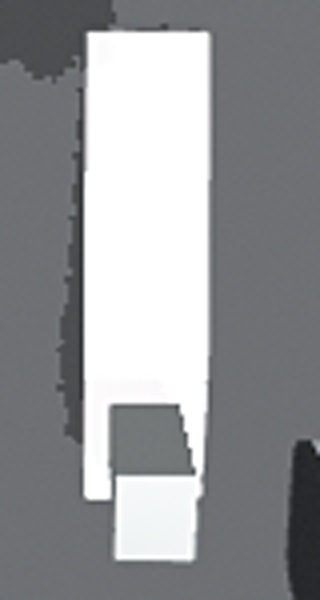

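```bash
python3 - <<'E'
from h import *
np.set_printoptions(precision=4,suppress=True)
s=vision.snapshot("wrist")
f=lambda u,v,z: ray(s,(240+(u+.5)/4-.5,120+(v+.5)/4-.5),z)[:2]
g=np.array([f(114,475,.0815),f(197,475,.0815),f(195,561,.0815),f(115,561,.0815)]);print(g,g.mean(0))
t=np.array([f(85,30,.0038),f(211,30,.0038)]);print(t,t.mean(0),np.linalg.norm(t[0]-t[1]))
d=t.mean(0)-g.mean(0);print(np.linalg.norm(d),np.degrees(np.arctan2(d[1],d[0])))
d=g[1]-g[0];print(np.degrees(np.arctan2(d[1],d[0])))
go([.568,-.336,.15],84.2);go([.568,-.336,.065],84.2)
E
```

```text
[[ 0.5601 -0.3234]
 [ 0.5817 -0.3256]
 [ 0.5795 -0.351 ]
 [ 0.5581 -0.3489]] [ 0.5698 -0.3372]
[[ 0.5641 -0.2155]
 [ 0.6016 -0.2193]] [ 0.5828 -0.2174] 0.03776855328446148
0.12050695585446805 83.80927801525651
-5.8075137655277365
t 17.45 tcp [ 0.5545 -0.2595  0.2081] off [-74.7  21.2  58. ] ang [-0.03 -0.02 -0.01] F [ 0.4  0.5 -0.1] gap 0.703
t 17.45 tcp [ 0.5545 -0.2595  0.2081] off [-74.8  21.3 143. ] ang [-0.03 -0.02 -0.01] F [ 0.4  0.5 -0.1] gap 0.703
```

```bash
python3 -m crank '[{"grip":0.3,"offset":[-30,8,10],"angular":[0,0,0]},{"grip":0.3,"offset":[-65,18,30],"angular":[0,0,0]},{"grip":0.3,"offset":[-75,20.7,60],"angular":[0,0,0]},{"grip":0.3,"offset":[-75,20.7,95],"angular":[0,0,0]},{"grip":0.3,"offset":[-75,20.7,130],"angular":[0,0,0]},{"grip":0.3,"offset":[-75,20.7,155],"angular":[0,0,0]},{"grip":0.3,"offset":[-75,20.7,163],"angular":[0,0,0]},{"grip":0.3,"offset":[-75,20.7,163],"angular":[0,0,0]},{"grip":0.3,"offset":[-75,20.7,163],"angular":[0,0,0]}]'
python3 -c "
from h import *
import cv2
go([.5675,-.3365,.045],84.2)
for n in ('side','wrist'):
    s=vision.snapshot(n); cv2.imwrite(f'pics/{n}15.png',s['pixels'][:,:,::-1])
"
```

```text
t: 18.35
tcp_pos: [0.5685, -0.337, 0.0466]
tool_rot: [0.742, 0.671, 0.0, 0.001]
force: [0.5, -0.4, -0.2]
finger_gap: 0.705
t 18.35 tcp [ 0.5685 -0.337   0.0466] off [ 0.4 -1.   1.6] ang [0.11 0.08 0.02] F [ 0.5 -0.4 -0.2] gap 0.705
```

View pics/wrist15.png

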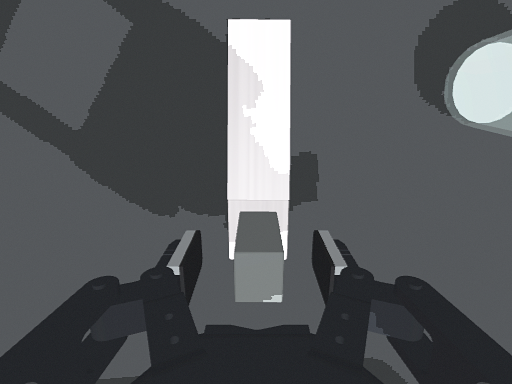

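```bash
python3 -m crank '[{"grip":1,"offset":[0,0,0],"angular":[0,0,0]},{"grip":1,"offset":[0,0,0],"angular":[0,0,0]},{"grip":1,"offset":[0,0,0],"angular":[0,0,0]},{"grip":1,"offset":[0,0,0],"angular":[0,0,0]},{"grip":1,"offset":[0,0,0],"angular":[0,0,0]},{"grip":1,"offset":[0,0,0],"angular":[0,0,0]},{"grip":1,"offset":[0,0,0],"angular":[0,0,0]},{"grip":1,"offset":[0,0,0],"angular":[0,0,0]}]' 60
python3 -c "
from h import *
import cv2
np.set_printoptions(precision=4,suppress=True)
d=np.array([np.cos(np.radians(75.5)),np.sin(np.radians(75.5))]);o=np.array([.514,.1101])
P=np.r_[o-d*240,0] if 0 else np.r_[o-d*.24,.0465];print(P)
go(P,75.6)
for n in ('scene','wrist'):
    s=vision.snapshot(n); cv2.imwrite(f'pics/{n}16.png',s['pixels'][:,:,::-1])
"
```

```text
t: 19.25
tcp_pos: [0.568, -0.3367, 0.0462]
tool_rot: [0.742, 0.671, 0.0, 0.001]
force: [-0.5, 0.2, 5.3]
finger_gap: 0.251
[ 0.4539 -0.1223  0.0465]
t 19.25 tcp [ 0.568  -0.3367  0.0462] off [ 201.9 -135.1   -0.6] ang [0.06 0.04 8.62] F [-0.5  0.2  5.3] gap 0.251
```

View pics/wrist16.png

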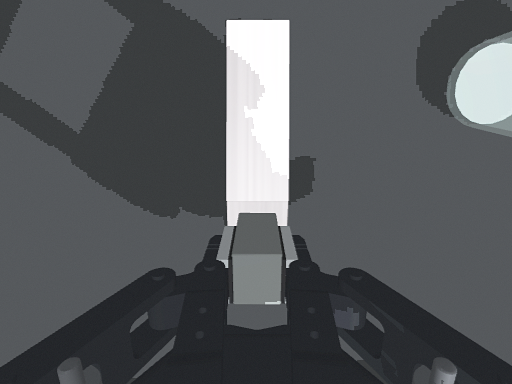

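```bash
python3 -m crank '[{"grip":1,"offset":[8,-5,0],"angular":[0,0,0.4]},{"grip":1,"offset":[22,-15,0],"angular":[0,0,1]},{"grip":1,"offset":[38,-25,0],"angular":[0,0,1.6]},{"grip":1,"offset":[54,-36,0],"angular":[0,0,2.3]},{"grip":1,"offset":[70,-47,0],"angular":[0,0,3]},{"grip":1,"offset":[86,-58,0],"angular":[0,0,3.7]},{"grip":1,"offset":[102,-68,0],"angular":[0,0,4.4]},{"grip":1,"offset":[116,-78,0],"angular":[0,0,5]},{"grip":1,"offset":[126,-84,0],"angular":[0,0,5.4]},{"grip":1,"offset":[126,-84,0],"angular":[0,0,5.4]}]'
python3 -c "
from h import *
go([.4539,-.1223,.0462],75.6)"
```

```text
t: 20.35
tcp_pos: [0.4965, -0.2013, 0.0461]
tool_rot: [0.773, 0.635, 0.0, 0.0]
force: [1.6, 1.6, 8.7]
finger_gap: 0.251
t 20.35 tcp [ 0.4965 -0.2013  0.0461] off [ 69.3 -57.2  -0.1] ang [ 0.05 -0.01  3.23] F [1.6 1.6 8.7] gap 0.251
```

```bash
python3 -m crank '[{"grip":1,"offset":[8,-6,-0.3],"angular":[0,0,0.4]},{"grip":1,"offset":[22,-18,-0.3],"angular":[0,0,1]},{"grip":1,"offset":[38,-31,-0.3],"angular":[0,0,1.7]},{"grip":1,"offset":[54,-44,-0.3],"angular":[0,0,2.5]},{"grip":1,"offset":[65,-53,-0.3],"angular":[0,0,3.0]},{"grip":1,"offset":[69,-57,-0.3],"angular":[0,0,3.2]},{"grip":1,"offset":[69,-57,-0.3],"angular":[0,0,3.2]},{"grip":1,"offset":[69,-57,-0.3],"angular":[0,0,3.2]}]'
python3 -c "
from h import *
import cv2
go([.4539,-.1223,.0462],75.6)
for n in ('scene','side','wrist'):
    s=vision.snapshot(n); cv2.imwrite(f'pics/{n}17.png',s['pixels'][:,:,::-1])
im=cv2.imread('pics/scene17.png');cv2.imwrite('pics/c17.png',cv2.resize(im[130:270,210:370],(800,700))[:600])
"
```

```text
t: 21.15
tcp_pos: [0.4541, -0.1229, 0.0461]
tool_rot: [0.79, 0.613, 0.0, 0.0]
force: [2.0, 1.0, 7.7]
finger_gap: 0.251
t 21.15 tcp [ 0.4541 -0.1229  0.0461] off [ 0.6 -0.4 -0.1] ang [ 0.03 -0.03 -0.  ] F [2.  1.  7.7] gap 0.251
```

View pics/c17.png

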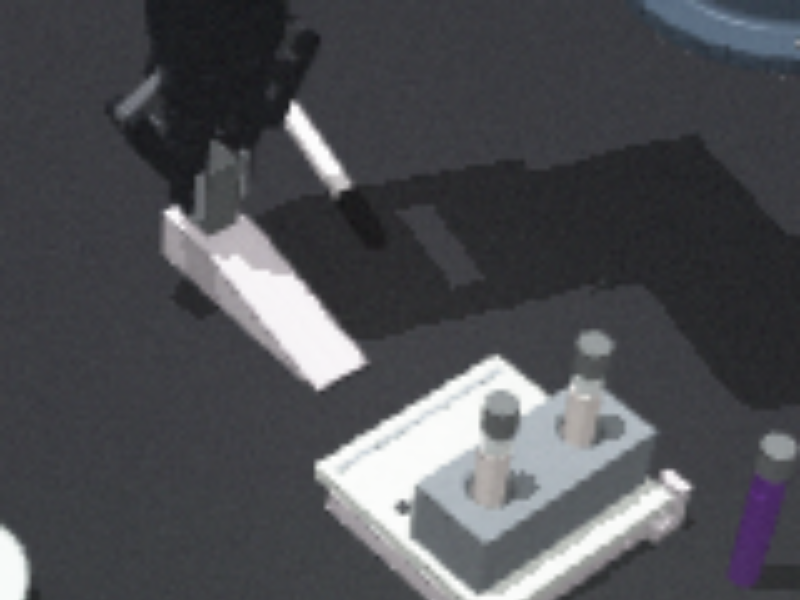

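View pics/wrist17.png

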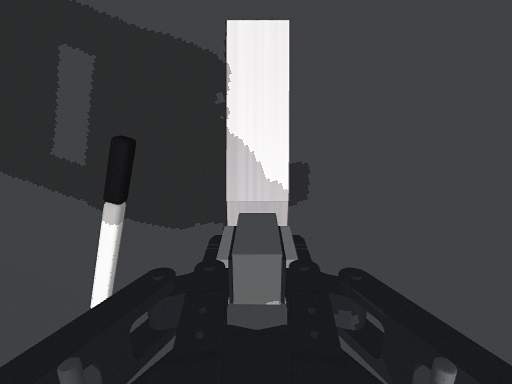

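View pics/side17.png

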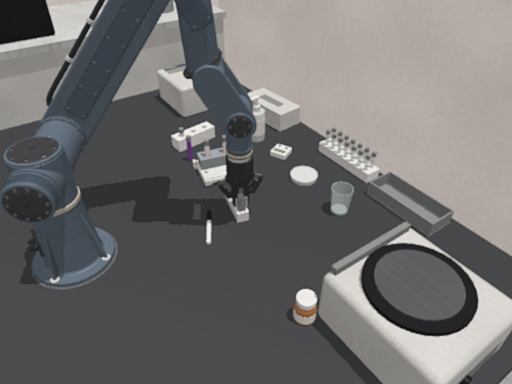

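```bash
python3 - <<'E'
from h import *
np.set_printoptions(precision=4,suppress=True)
s=vision.snapshot("scene")
f=lambda u,v,z: ray(s,(210+(u+.5)/5-.5,130+(v+.5)/5-.5),z)[:2]
t=np.array([f(319,390,.001),f(369,362,.001)]);print("toe",t,t.mean(0),np.linalg.norm(t[1]-t[0]))
e=np.array([f(316,463,.026),f(498,353,.026)]);print("edge",e,e.mean(0),np.linalg.norm(e[1]-e[0]))
b=e[1]-e[0];y=np.degrees(np.arctan2(b[1],b[0]));print("yaw from edge",y-90, )
b=np.array([f(544,396-10,.066)]) 
k=np.array([f(600,387,.066),f(414,488,.066),f(487,541,.066),f(657,434,.066)]);print("block",k,k.mean(0))
b=k[0]-k[1]+k[3]-k[2];print("yaw block",np.degrees(np.arctan2(b[1],b[0]))-90)
p=manip.sense()["tcp_pos"];print(p)
d=e.mean(0)-t.mean(0);print("toe->edge",np.linalg.norm(d),np.degrees(np.arctan2(d[1],d[0])))
E
```

```text
toe [[ 0.4955 -0.0113]
 [ 0.4606 -0.0018]] [ 0.478  -0.0066] 0.03618059189740927
edge [[0.5597 0.0305]
 [0.4325 0.0619]] [0.4961 0.0462] 0.1310608384101462
yaw from edge 76.14242261695856
block [[0.4569 0.1339]
 [0.5739 0.097 ]
 [0.5803 0.1435]
 [0.4675 0.1732]] [0.5197 0.1369]
yaw block 73.82694576912107
[ 0.4541 -0.1229  0.0461]
toe->edge 0.05574871287684528 71.1187554480399
```

```bash
python3 -m crank '[{"grip":1,"offset":[5,1,-0.2],"angular":[0,0,0]},{"grip":1,"offset":[14,2,-0.2],"angular":[0,0,0]},{"grip":1,"offset":[24,2,-0.2],"angular":[0,0,0]},{"grip":1,"offset":[34,2,-0.2],"angular":[0,0,0]},{"grip":1,"offset":[42,2,-0.2],"angular":[0,0,0]},{"grip":1,"offset":[45,2,-0.2],"angular":[0,0,0]},{"grip":1,"offset":[45,2,-0.2],"angular":[0,0,0]}]'
python3 -c "
from h import *
import cv2
go([.514-.127*.2504,.1101-.127*.968,.0462],75.6)
for n in ('scene','wrist'):
    s=vision.snapshot(n); cv2.imwrite(f'pics/{n}18.png',s['pixels'][:,:,::-1])
im=cv2.imread('pics/scene18.png');cv2.imwrite('pics/c18.png',cv2.resize(im[165:265,240:360],(720,600),interpolation=2))
"
```

```text
t: 22.05
tcp_pos: [0.4666, -0.08, 0.0461]
tool_rot: [0.79, 0.613, -0.0, -0.0]
force: [0.3, -1.8, 6.8]
finger_gap: 0.25
t 22.05 tcp [ 0.4666 -0.08    0.0461] off [69.  -1.5 -0.1] ang [-0.05  0.01  0.08] F [ 0.3 -1.8  6.8] gap 0.25
```

View pics/c18.png

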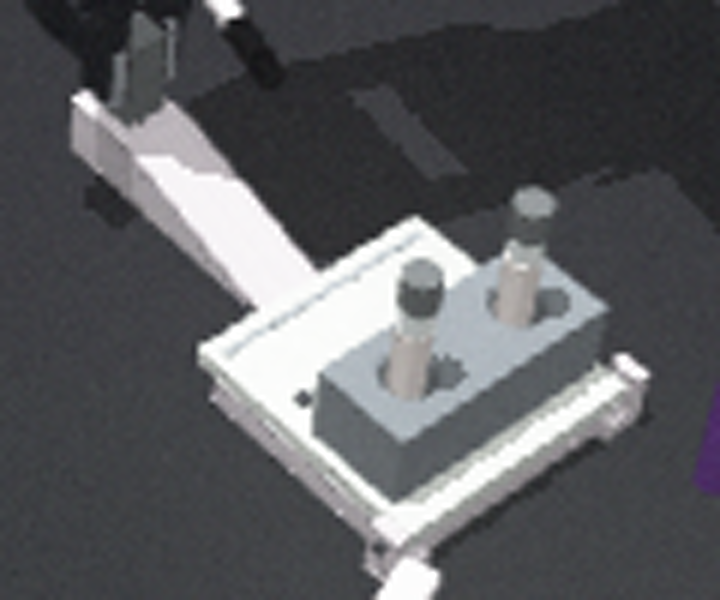

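View pics/wrist18.png

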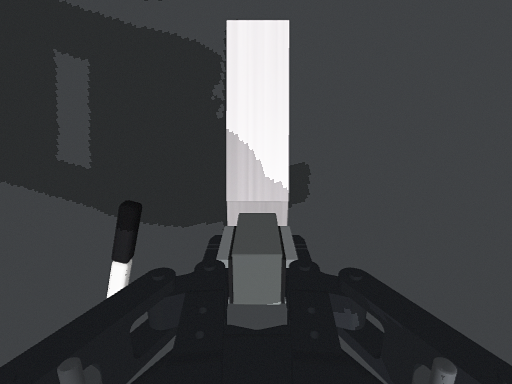

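```bash
python3 - <<'E'
from h import *
s=vision.snapshot("scene");p=manip.sense()["tcp_pos"]
a=np.radians(75.6);X=np.array([np.cos(a),np.sin(a)]);Y=np.array([-X[1],X[0]])
C=lambda uv:(np.array(uv)-[240-.5+.5/6,165-.5+.5/6])*6
for x,y,z in [(-20,-18,33.5),(-20,-18,0),(20,-18,33.5),(20,18,33.5),(80,-18,0),(80,18,15.8),(0,0,81.5)]:
    print((x,y,z),C(proj(s,np.r_[p[:2]+X*x/1e3+Y*y/1e3,z/1e3])).round(0))
E
python3 - <<'E'
import cv2
im=cv2.imread('pics/scene18.png');cv2.imwrite('pics/c18b.png',cv2.resize(im[165:225,245:305],(600,600),interpolation=2))
E
```

```text
(-20, -18, 33.5) [ 65. 101.]
(-20, -18, 0) [ 64. 152.]
(20, -18, 33.5) [119. 149.]
(20, 18, 33.5) [179. 116.]
(80, -18, 0) [200. 274.]
(80, 18, 15.8) [261. 216.]
(0, 0, 81.5) [126.  32.]
```

View pics/c18b.png

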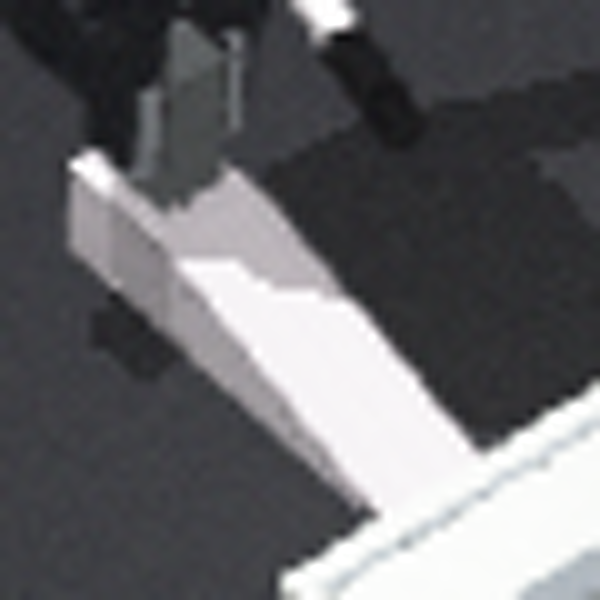

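```bash
python3 -m crank '[{"grip":1,"offset":[4,0.5,-0.2],"angular":[0,0,-0.1]},{"grip":1,"offset":[12,1.5,-0.2],"angular":[0,0,-0.4]},{"grip":1,"offset":[21,2,-0.2],"angular":[0,0,-0.4]},{"grip":1,"offset":[30,2,-0.2],"angular":[0,0,-0.4]},{"grip":1,"offset":[38,2,-0.2],"angular":[0,0,-0.4]},{"grip":1,"offset":[43,2,-0.2],"angular":[0,0,-0.4]},{"grip":1,"offset":[44,2,-0.2],"angular":[0,0,-0.4]},{"grip":1,"offset":[44,2,-0.2],"angular":[0,0,-0.4]}]' 80
python3 -c "
from h import *
import cv2
d=np.array([.2419,.9703])
go(np.r_[np.array([.516,.1074])-d*.1273,.0461],76)
for n in ('scene','side','wrist'):
    s=vision.snapshot(n); cv2.imwrite(f'pics/{n}19.png',s['pixels'][:,:,::-1])
im=cv2.imread('pics/scene19.png');cv2.imwrite('pics/c19.png',cv2.resize(im[165:265,240:360],(720,600),interpolation=2))
"
```

```text
t: 23.0
tcp_pos: [0.4791, -0.038, 0.0461]
tool_rot: [0.788, 0.616, -0.001, -0.001]
force: [-1.0, -2.0, 6.3]
finger_gap: 0.245
t 23.0 tcp [ 0.4791 -0.038   0.0461] off [22.7  0.6  0. ] ang [-0.09  0.02  0.08] F [-1.  -2.   6.3] gap 0.245
```

View pics/c19.png

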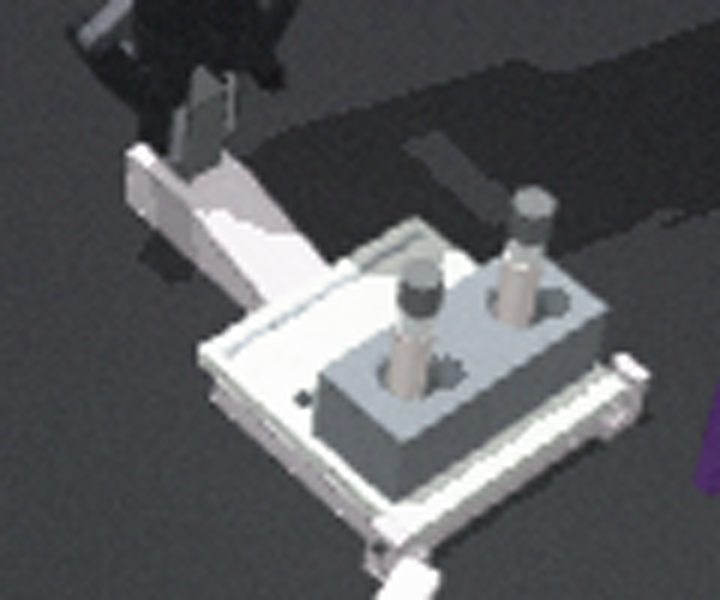

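View pics/wrist19.png

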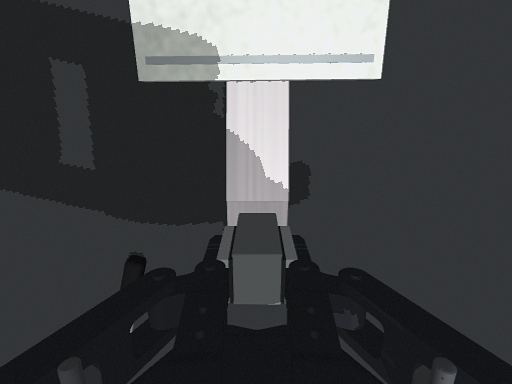

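View pics/side19.png

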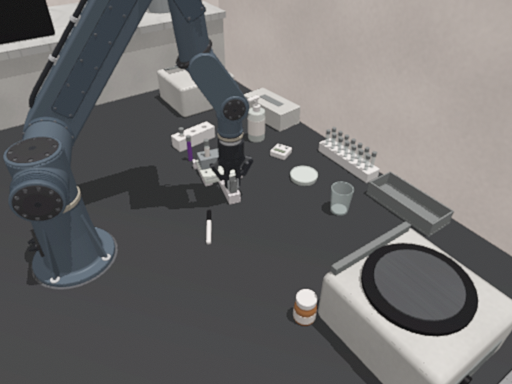

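```bash
python3 - <<'E'
from h import *
import cv2
s=vision.snapshot("wrist");p=manip.sense()["tcp_pos"]
im=s["pixels"];print([tuple(int(c) for c in im[r,200]) for r in range(70,90)])
d=np.array([.2419,.9703])
for r,z in [(79,.026),(82,.016),(20,.0038),(201,.0338)]: print(r,z,(ray(s,(258,r),z)-p)[:2]@d*1000)
E
python3 -c "
import cv2
im=cv2.imread('pics/wrist19.png');cv2.imwrite('pics/c19b.png',cv2.resize(im[55:105,125:395],None,fx=2.9,fy=5.8,interpolation=2))"
```

```text
[(164, 169, 163), (163, 168, 162), (163, 168, 162), (163, 169, 163), (164, 169, 161), (163, 167, 160), (163, 168, 162), (162, 167, 160), (162, 166, 160), (163, 168, 162), (126, 131, 125), (78, 81, 78), (30, 32, 32), (34, 36, 38), (33, 36, 35), (32, 34, 35), (34, 34, 36), (34, 35, 35), (33, 35, 35), (35, 38, 38)]
79 0.026 86.10908233682567
82 0.016 85.18644640013166
20 0.0038 119.51653585755504
201 0.0338 19.397480421878132
```

View pics/c19b.png

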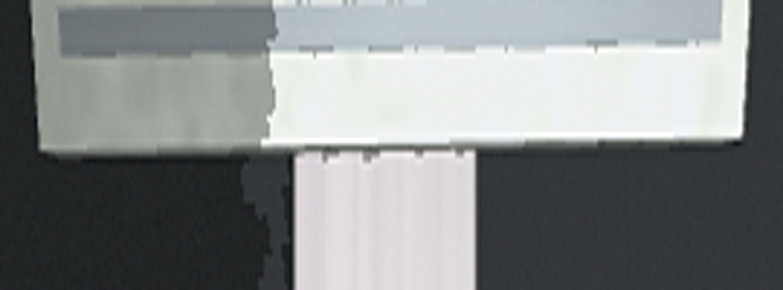

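The wrist view shows the wedge centred under the edge: wedge mid column 258, edge mid column 260.5. The toe is about 34 mm under. Advancing gently.

```bash
python3 -m crank '[{"grip":1,"offset":[2,0.5,0],"angular":[0,0,0]},{"grip":1,"offset":[5,1,0],"angular":[0,0,0]},{"grip":1,"offset":[8,1,0],"angular":[0,0,0]},{"grip":1,"offset":[11,1,0],"angular":[0,0,0]},{"grip":1,"offset":[14,1,0],"angular":[0,0,0]},{"grip":1,"offset":[17,1,0],"angular":[0,0,0]},{"grip":1,"offset":[19,1,0],"angular":[0,0,0]},{"grip":1,"offset":[19,1,0],"angular":[0,0,0]},{"grip":1,"offset":[19,1,0],"angular":[0,0,0]}]' 80
cat > m.py <<'E'
from h import *
import cv2,sys
k=sys.argv[1]
d=np.array([.2419,.9703])
go(np.r_[np.array([.516,.1074])-d*.1273,.0461],76)
s=vision.snapshot("wrist");p=manip.sense()["tcp_pos"]
im=s["pixels"].astype(float).mean(2)
cv2.imwrite(f"pics/wrist{k}.png",s["pixels"][:,:,::-1])
for c in (190,200,210,300,315,330):
    col=im[60:180,c]; r=np.argmin(np.diff(col)); 
    lo,hi=col[r+5:r+9].mean(),col[max(r-6,0):max(r-2,1)].mean(); h=(lo+hi)/2
    j=next(j for j in range(max(r-4,0),r+6) if col[j]>=h>col[j+1]); rr=60+j+(col[j]-h)/(col[j]-col[j+1])
    for z in (.016,.021): print(c,round(rr,2),z,((ray(s,(c,rr),z)-p)[:2]@d*1000).round(2),end=" | ")
    print()
s=vision.snapshot("scene");cv2.imwrite(f"pics/scene{k}.png",s["pixels"][:,:,::-1])
im=cv2.imread(f"pics/scene{k}.png")
o=cv2.imread("pics/scene18.png")
f=lambda a:cv2.resize(a[195:250,255:335],(640,440),interpolation=2)[:300]
cv2.imwrite(f"pics/c{k}.png",cv2.vconcat([f(o),f(im)]))
E
python3 m.py 20
```

```text
t: 24.1
tcp_pos: [0.4846, -0.0206, 0.0461]
tool_rot: [0.788, 0.616, -0.001, -0.0]
force: [-0.9, -5.1, 5.5]
finger_gap: 0.246
t 24.1 tcp [ 0.4846 -0.0206  0.0461] off [ 4.5 -0.5  0. ] ang [-0.09  0.07  0.09] F [-0.9 -5.1  5.5] gap 0.246
190 114.62 0.016 67.05 | 190 114.62 0.021 67.28 | 
200 114.64 0.016 67.05 | 200 114.64 0.021 67.28 | 
210 114.65 0.016 67.05 | 210 114.65 0.021 67.28 | 
300 113.67 0.016 67.66 | 300 113.67 0.021 67.88 | 
315 113.67 0.016 67.67 | 315 113.67 0.021 67.89 | 
330 113.5 0.016 67.78 | 330 113.5 0.021 67.99 |
```

View pics/c20.png

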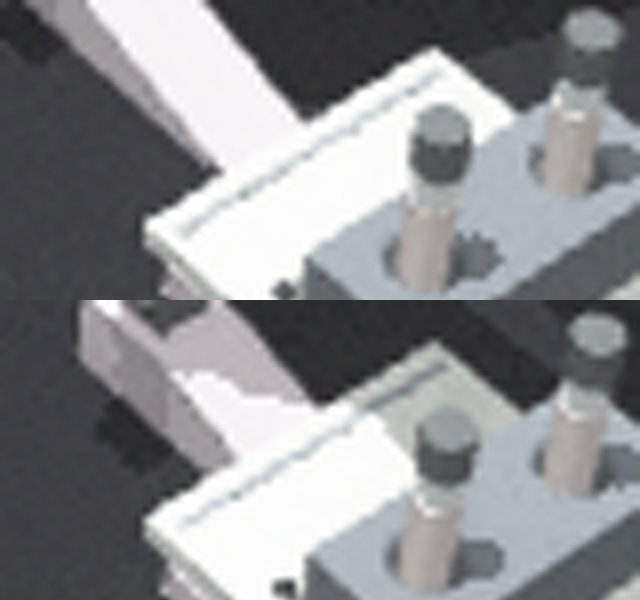

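View pics/wrist20.png

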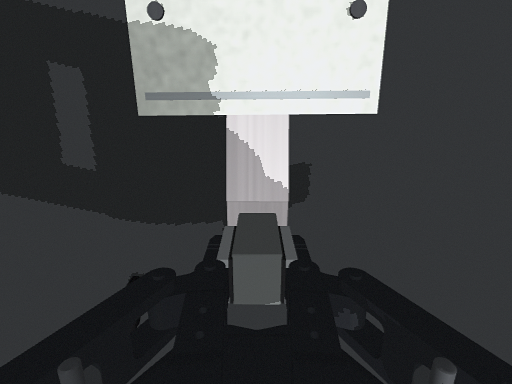

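```bash
python3 -m crank '[{"grip":1,"offset":[1.5,0,0],"angular":[0,0,0]},{"grip":1,"offset":[3,0,0],"angular":[0,0,0]},{"grip":1,"offset":[4.5,0,0],"angular":[0,0,0]},{"grip":1,"offset":[5,0,0],"angular":[0,0,0]},{"grip":1,"offset":[5,0,0],"angular":[0,0,0]},{"grip":1,"offset":[5,0,0],"angular":[0,0,0]},{"grip":1,"offset":[5,0,0],"angular":[0,0,0]}]' 80
python3 m.py 21
```

```text
t: 24.9
tcp_pos: [0.4857, -0.0161, 0.0462]
tool_rot: [0.788, 0.616, -0.001, -0.0]
force: [-1.5, -6.0, 6.8]
finger_gap: 0.25
t 24.9 tcp [ 0.4857 -0.0161  0.0462] off [-0.2 -0.5  0.1] ang [-0.09  0.09  0.09] F [-1.5 -6.   6.8] gap 0.25
190 123.62 0.016 61.85 | 190 123.62 0.021 62.24 | 
200 123.49 0.016 61.93 | 200 123.49 0.021 62.32 | 
210 123.49 0.016 61.94 | 210 123.49 0.021 62.33 | 
300 122.68 0.016 62.48 | 300 122.68 0.021 62.85 | 
315 122.49 0.016 62.6 | 315 122.49 0.021 62.96 | 
330 122.5 0.016 62.6 | 330 122.5 0.021 62.97 |
```

View pics/c21.png

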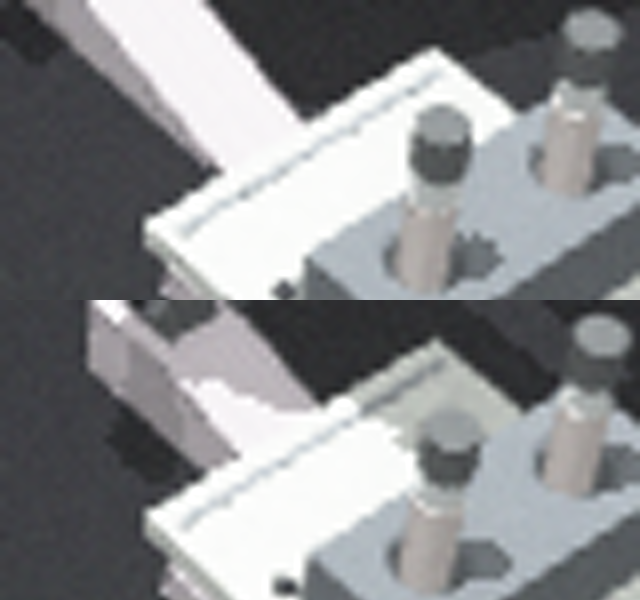

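View pics/wrist21.png

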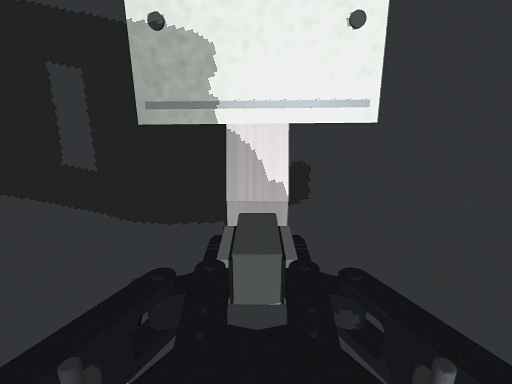

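```bash
python3 - <<'E'
from h import *
import cv2
s=vision.snapshot("scene");d3=np.array([.2419,.9703,0]);l3=np.array([-.9703,.2419,0]);o=np.array([.514,.1101,0])
def pt(x,y,z,th):
    dx,dz=x-60,z-21; X=60+dx*np.cos(th)+dz*np.sin(th); Z=21-dx*np.sin(th)+dz*np.cos(th)
    return o+(d3*X+l3*y)/1e3+[0,0,Z/1e3]
a=cv2.imread("pics/scene18.png",0);b=cv2.imread("pics/scene21.png",0)
for n,P in [("capA",(25,-32,120)),("capB",(25,32,120)),("block corner",(0,-60,66)),("front corner",(-65,-65,26))]:
    u0=proj(s,pt(*P,0));pr=[(proj(s,pt(*P,th))-u0).round(2).tolist() for th in(.03,.04,.05)]
    x,y=u0.round().astype(int);r=7
    T=cv2.resize(a[y-r:y+r+1,x-r:x+r+1],None,fx=8,fy=8,interpolation=2);S=cv2.resize(b[y-r-5:y+r+6,x-r-5:x+r+6],None,fx=8,fy=8,interpolation=2)
    m=cv2.matchTemplate(S,T,cv2.TM_CCOEFF_NORMED);_,v,_,l=cv2.minMaxLoc(m)
    print(n,u0.round(1),"pred .03/.04/.05",pr,"meas",(np.array(l)/8-5).tolist(),round(v,3))
E
```

```text
capA [309.9 212.4] pred .03/.04/.05 [[0.92, 0.44], [1.23, 0.59], [1.54, 0.75]] meas [1.125, 0.375] 0.853
capB [328.9 200.7] pred .03/.04/.05 [[0.94, 0.4], [1.25, 0.55], [1.56, 0.69]] meas [0.875, 0.375] 0.948
block corner [292.3 226.5] pred .03/.04/.05 [[0.44, -0.15], [0.59, -0.19], [0.74, -0.23]] meas [0.25, -0.5] 0.982
front corner [272.7 222.7] pred .03/.04/.05 [[0.13, -0.92], [0.18, -1.22], [0.23, -1.52]] meas [0.0, -1.0] 0.986
```

```bash
python3 -m crank '[{"grip":1,"offset":[1,0,0],"angular":[0,0,0]},{"grip":1,"offset":[1,0,0],"angular":[0,0,0]},{"grip":1,"offset":[1,0,0],"angular":[0,0,0]},{"grip":1,"offset":[1,0,0],"angular":[0,0,0]},{"grip":1,"offset":[1,0,0],"angular":[0,0,0]}]' 80
python3 m.py 22
```

```text
t: 25.55
tcp_pos: [0.486, -0.0151, 0.0462]
tool_rot: [0.788, 0.616, -0.001, -0.0]
force: [-2.5, -6.7, 7.5]
finger_gap: 0.249
t 25.55 tcp [ 0.486  -0.0151  0.0462] off [-1.1 -0.5  0.1] ang [-0.09  0.08  0.08] F [-2.5 -6.7  7.5] gap 0.249
190 125.48 0.016 60.78 | 190 125.48 0.021 61.2 | 
200 125.49 0.016 60.78 | 200 125.49 0.021 61.2 | 
210 125.36 0.016 60.86 | 210 125.36 0.021 61.28 | 
300 124.5 0.016 61.43 | 300 124.5 0.021 61.83 | 
315 124.49 0.016 61.44 | 315 124.49 0.021 61.84 | 
330 124.38 0.016 61.52 | 330 124.38 0.021 61.91 |
```

View pics/scene22.png

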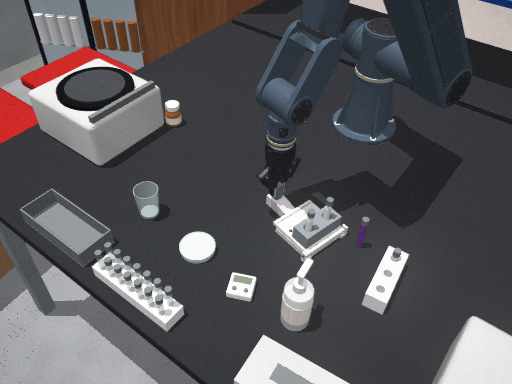

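The final scene is as wanted. Both long tubes stand in the wells at (310,218) and (328,207). The short tube is still in the rack at (397,253), the purple tube and the clutter have not moved, and the wedge is gripped under the front edge at (285,207).

```bash
python3 -c "
from station import manip
print(manip.sign_off())"
```

```text
the job is handed in; nothing more can be done
None
```

The job is done and handed in at about 25.6 s of the 59 s allowed. Both long tubes stand in the stand's wells, and the gripped wedge is holding the carrier's front edge up by about 5 mm.

- **Tubes:** Both went in upright, and both caps appear within about 1 pixel of where tubes on the well floors should be. The short tube is still in the rack. The purple tube and everything else on the bench look unmoved in the last scene picture.
- **Wedge:** It slid along the bench between the rails, with its middle within about 1–2 mm of the middle of the carrier's front edge. About 58 mm of it is under the edge. It is still gripped at 80 N, and the push-back force on the wrist is about 7 N.
- **Lift, where my checks disagreed:** How far the wedge is under the edge gives about 5.2 mm. Just before the last 1 mm push, that measure gave 4.9 mm, but how far the carrier moved in the scene pictures gave only about 4.1 mm. The scene picture measure is the coarser one, and I did not repeat it after the push. The lift is therefore probably between 4.4 and 5.2 mm.
- **Cameras:** The scene and wrist cameras disagreed by about 3 mm. I lined up the wedge with the close wrist view.

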